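Fetch the hemmed-in pipe adapter from the stock tray

TASK

The brass pipe adapter in the grey stock tray is hemmed in by the three tall containers (square carton, round tin, bottle): first move all three onto the black rubber mat, standing upright, then take the adapter out and stand it upright in the empty grey job bin while they wait there. After that put each container back in the tray, upright, on the very spot it stood on at the start (within about 1 cm), and leave the other two small fittings in the tray where they are.

Things in the scene. Friction and masses are not known exactly. Their poses are not given: they have to be found in the camera images.
- stock_tray: fixed grey sheet-metal tray (all sizes here in mm), 190 (x) by 240 (y), floor 4 thick, rim 14 high in all and 4 thick. Origin: underside centre, on the bench. The three tall containers stand against three sides of the adapter (towards the robot, and to the +y and -y side of the tray); gaps between them and the adapter are only some 6 to 16, too narrow for a gripper beside things so tall. Which container stands in which of the three places changes.
- clearing_mat: fixed black rubber mat, 280 (x) by 130 (y), 4 thick, bare, on one side of the tray (left or right, varies); side area for the containers. Origin: underside centre, on the bench
- job_bin: fixed open grey plastic bin, empty, outside 150 by 150, 45 high, walls and floor 4 thick, on the other side of the tray. Origin: underside centre, on the bench
- carton_mid (a point): loose closed brown cardboard carton, square 52 by 52, 115 tall, standing. Point: its centre, half-way up; x and y are square to its sides, z up. About 0.25 kg
- tin_mid (a point): loose bare round steel tin with two dark ribs, 53 in diameter, 105 tall, standing. Point: its centre, half-way up; z up. About 0.4 kg
- bottle_mid (a point): loose white plastic bottle, 122 tall, standing: round body 52 in diameter up to 66 high, shoulder narrowing to a neck 30 in diameter at 86, screw cap 34 in diameter from 92 to 122. Point: on its axis, half-way up (61); z up. About 0.3 kg
- adapter_mid (a point): the wanted part: loose brass pipe adapter standing on its hexagonal foot; hexagon 44 across flats (51 across corners), 20 high; above it a round collar 32 in diameter up to 46, the whole 46 tall. Point: its centre, half-way up (23); z up. About 0.22 kg
- cap_mid (a point): loose dark steel pipe cap in a front corner of the tray (the side nearer the robot), 42 in diameter, 28 tall, domed; stays where it is. Point: its centre, half-way up
- sleeve_mid (a point): loose aluminium sleeve (short open tube) in the other front corner of the tray, 38 in diameter, 34 tall; stays where it is. Point: its centre, half-way up
Not all that is in view belongs to the job. What is shaped like the part that bears bottle_mid but orange is not meant.

How it is judged:
By the outcome, as a careful person would: the job done as asked, in the order asked, and still so for the second after the job is handed in, with the robot touching nothing.
It also fails if it takes over 125 s, if anything falls off the work surface, if the arm or the gripper's body presses on something with over 40 N, if the wrist force passes 120 N, or if a joint passes its speed limit or range.

ROBOT

A 6-joint arm with a two-finger parallel gripper is mounted at the origin on the work surface. World frame = base frame: x ahead of the robot, y to its left, z up, the work surface at z = 0. Lengths are in mm, angles in rad, forces in N, time in s.
With the tool pointing down it reaches from about 275 to 725 mm from the base axis. Payload 15.9 kg.
Tool frame: the origin (TCP) lies between the finger pads; the fingertips stand 14 mm ahead of it and the grasp point (between the pads) lies 5 mm behind it; z points along the fingers, y is the direction in which the jaws open and shut (so a half turn about z gives the same grasp; the last joint's range is limited). The gripper opens to 85 mm and grips with 20 to 120 N. Pads are 22 mm wide; open, the fingers measure 114 mm over their backs; the gripper's body (76 mm by 85 mm) begins 54 mm behind the grasp point. The pads swing forward as they close: fully open they stand 13 mm farther back than shut.
Start: joints at [-1.224, 0.213, -0.034, 1.323, 0, 1.571], TCP at [169.938, -470.22, 245.306] pointing down, gripper open.
Joint ranges: [-2.98, 2.98], [-0.74, 1.72], [-1.14, 1.35], [-2.1, 2.04], [-1.57, 1.44], [-3.14, 3.14]. Speed limits (rad/s): [1.89, 1.89, 2.39, 2.57, 3.14, 3.14].

INTERFACE

Orientations are given as a unit quaternion [w, x, y, z].
In Python, from bench import get_obs, grab_frame, camera_params, sign_off gives the robot as it stands.
- The arm moves only by the shell command python3 -m crank 'ROWS' [FORCE]. ROWS is JSON, a list of rows, each a list of 7 numbers: the finger opening in cm, from 0 to 8.54, then the shift along the tool's x, y, z in cm, then the turn, a rotation vector about the tool's x, y, z in degrees. A call has 1 to 20 rows; each row shifts and turns the pose as measured when the row begins, along the tool's axes as they then stand; what a row does not reach is not made up. A row lasts 1/10 s, in which the tool goes at most 50 mm and 8.59 degrees, less where a joint would pass 70% of its speed; a pose out of reach is approached as far as the arm can. A call is refused whole if a number of a shift passes 5 or a number of a turn 8.59, either way. A call with a gripper value outside its range is refused whole. The fingers move at their own pace and stop on an object; FORCE is the grip in N (left out, the last holds). Time passes only in rows, so rows that do not move let the fingers close. It gives the time, the measured TCP pose, the force and the opening at its end, in the units of the state.
- get_obs(): the state, without advancing time (a new reading comes with each control period).
- grab_frame(name): name is "side" or "top" or "wrist"; returns the picture (400x640x3 uint8, red, green, blue); there is no depth.
- camera_params(name): a dict with "mtx" (3x3 intrinsics, pixels), "view" (4x4, takes a point from world to camera coordinates). Camera axes: x right, y down, z forward; pixel columns grow to the right and rows downward; lengths in mm; the calibration is good to about 2 mm. A picture is of the moment at which its call begins: read the wrist's pose just before it. camera_params takes no time and is no camera call; for the wrist camera it gives the pose at the moment of the call.
- sign_off(): hands the job in, once; it reports no verdict.
The state is a dict: "t": time; "joints": joint angles; "joint_velocities": joint speeds; "joint_torque": joint torques, N m; "tool_pos": TCP position; "tool_rot": TCP orientation; "ft_force": force on the tool from outside, world axes, zero at the start; "torque": the same for the moment, N m; "width": opening from 0.0 (shut) to 1.0 (fully open).
Only numpy, scipy, OpenCV 4.12 (cv2) and the standard library are available. Lean on these libraries where they do the work, as an engineer would, in place of code of your own. Each camera call takes 0.05 s, during which the arm holds its last target.

## Working session

There is one attempt and no reset: what is moved stays moved. The work goes in short steps, Python scripts to look and compute and a shell command to move; the robot and the scene stay as the last step left them, time stands still between calls to the robot, and variables do not carry over. Pictures are saved under pics/ and viewed, and the job is handed in when it is done.

```bash
ls; mkdir -p pics; python3 - <<'E'
from bench import *
import cv2
for n in ("side","top","wrist"):
    f=grab_frame(n); cv2.imwrite(f"pics/{n}0.png",f[:,:,::-1])
    p=camera_params(n); print(n,p["mtx"],p["view"])
o=get_obs(); print(o)
E
```

```text
pics
side [[517.07546672   0.         318.04539435]
 [  0.         517.07546672 199.55873869]
 [  0.           0.           1.        ]] [[-9.95510958e-01 -9.28943673e-02  1.81264609e-02  5.31788248e+02]
 [-7.27812906e-02  6.28927076e-01 -7.74050138e-01  7.07357733e+01]
 [ 6.05046758e-02 -7.71894662e-01 -6.32864768e-01  1.08603552e+03]
 [ 0.00000000e+00  0.00000000e+00  0.00000000e+00  1.00000000e+00]]
top [[481.84597749   0.         319.25027341]
 [  0.         481.84597749 203.01233703]
 [  0.           0.           1.        ]] [[ 1.80591942e-02 -9.99802166e-01  8.33633398e-03 -4.67692804e+00]
 [-9.94132934e-01 -1.88448787e-02 -1.06510941e-01  5.34114626e+02]
 [ 1.06646967e-01 -6.36392239e-03 -9.94276584e-01  1.07941441e+03]
 [ 0.00000000e+00  0.00000000e+00  0.00000000e+00  1.00000000e+00]]
wrist [[319.57440865   0.         317.76126316]
 [  0.         319.57440865 199.84221245]
 [  0.           0.           1.        ]] [[ 3.39647445e-01 -9.40551514e-01 -1.56923401e-03 -4.99148167e+02]
 [-9.02632293e-01 -3.26422299e-01  2.80541311e-01 -3.70043648e+01]
 [-2.64375787e-01 -9.38686982e-02 -9.59840669e-01  3.78249639e+02]
 [ 0.00000000e+00  0.00000000e+00  0.00000000e+00  1.00000000e+00]]
{'t': 0.15, 'joints': array([-1.22400503e+00,  2.13248137e-01, -3.48789378e-02,  1.32348631e+00,
       -5.85043803e-06,  1.57078057e+00]), 'joint_velocities': array([ 0.00066195, -0.00149912,  0.00096623,  0.00117458,  0.00110305,
        0.00089196]), 'joint_torque': array([-4.38343195e-04, -6.86414409e+01,  4.87244403e+01,  1.33475295e-02,
        9.76759657e-05, -2.65294364e-05]), 'tool_pos': array([ 169.85952611, -470.01398876,  244.9416227 ]), 'tool_rot': array([-4.01900589e-04,  9.85003161e-01,  1.72535810e-01, -7.33612123e-05]), 'ft_force': array([ 0.13616465,  0.42148546, -0.10791628]), 'torque': array([ 0.0795796 , -0.01663594, -0.00452537]), 'width': 0.9960748141150365}
```

View pics/top0.png

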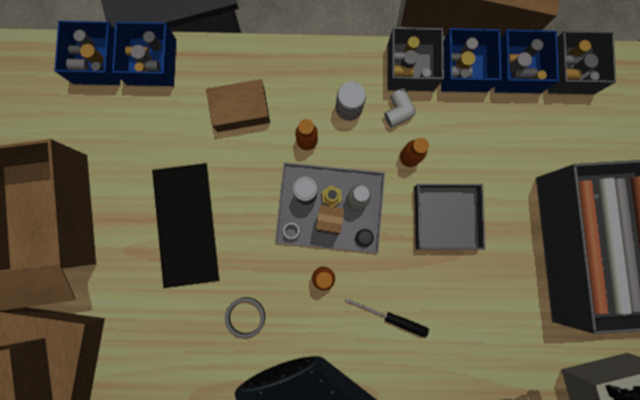

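View pics/side0.png

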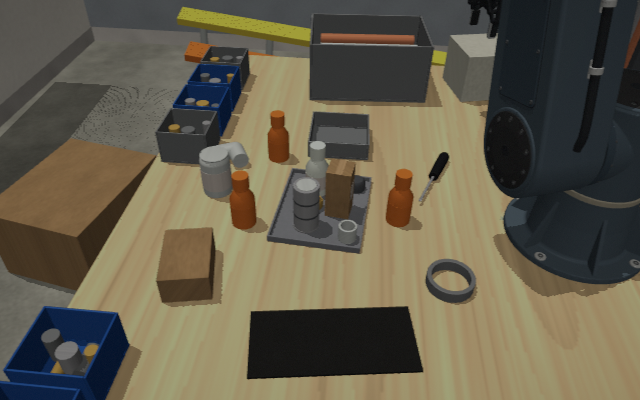

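View pics/wrist0.png

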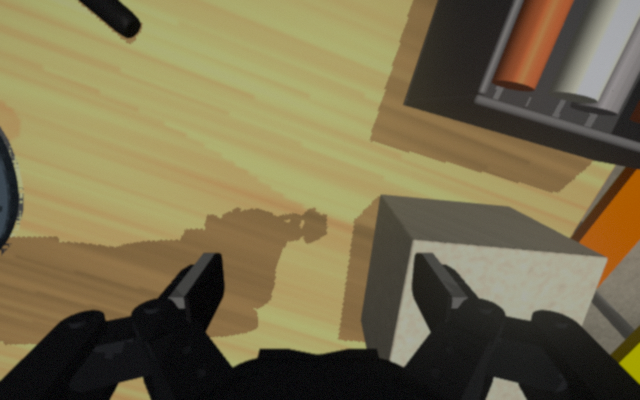

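Top view: tray at about (331,207), holding the tin (305,188), brass adapter (332,196), white bottle (360,197), carton (330,218), sleeve (291,231) and cap (365,238). The mat is on the left at (185,225) and the bin on the right at (449,217). Look-alikes are three orange bottles (307,134), (414,152), (323,279), a brown box (238,105) and a grey tin (351,100), all outside the tray. I'll enlarge the crops.

```bash
python3 - <<'E'
import cv2
t=cv2.imread("pics/top0.png"); s=cv2.imread("pics/side0.png")
cv2.imwrite("pics/topc.png",cv2.resize(t[155:260,265:395],None,fx=6,fy=5.7,interpolation=cv2.INTER_CUBIC)[:598])
cv2.imwrite("pics/sidec.png",cv2.resize(s[130:260,255:385],None,fx=4.6,fy=4.6,interpolation=cv2.INTER_CUBIC))
E
```

```text
(no output)
```

View pics/topc.png

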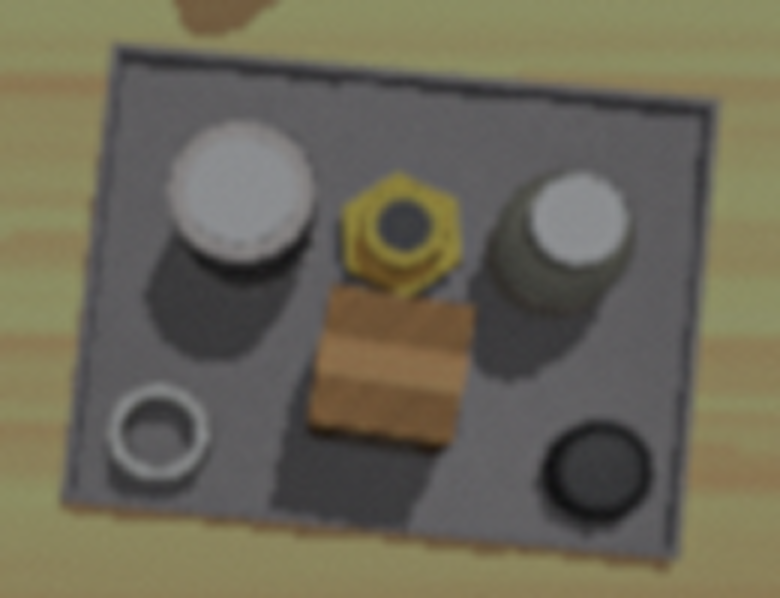

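View pics/sidec.png

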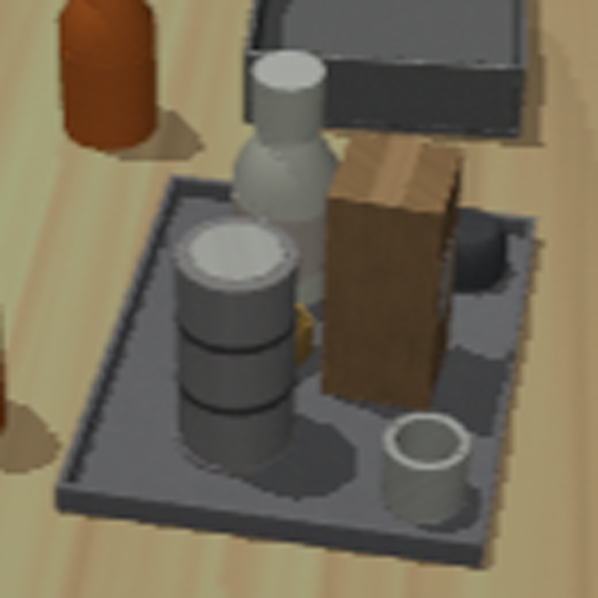

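```bash
cat > h.py <<'E'
import numpy as np
from bench import *
import cv2
from scipy.spatial.transform import Rotation as R
def ray(cam,uv,z,P=None):
    P=P or camera_params(cam); K,V=P["mtx"],P["view"]
    d=np.linalg.inv(K)@np.array([uv[0],uv[1],1.]); Rw=V[:3,:3].T; c=-Rw@V[:3,3]; d=Rw@d
    return c+d*(z-c[2])/d[2]
def proj(cam,X,P=None):
    P=P or camera_params(cam); p=P["view"][:3,:3]@np.asarray(X,float)+P["view"][:3,3]
    q=P["mtx"]@p; return q[:2]/q[2]
def go():
    o=get_obs(); w,x,y,z=o["tool_rot"]; return o,R.from_quat([x,y,z,w])
def rel(target,yaw=None):
    """target world TCP mm -> tool frame cm; yaw of tool y axis (deg) mod 180"""
    o,r=go(); d=r.inv().apply(np.asarray(target)-o["tool_pos"])/10
    M=r.as_matrix(); 
    s=f"t={o['t']:.2f} pos={o['tool_pos'].round(1)} shift={d.round(2)}"
    cur=np.degrees(np.arctan2(M[1,1],M[0,1])); s+=f" yawY={cur:.1f}"
    # levelling rotation: full desired rotation vector
    if yaw is not None:
        dy=(yaw-cur+90)%180-90
        yv=np.radians(cur+dy); Y=np.array([np.cos(yv),np.sin(yv),0]); Z=np.array([0,0,-1.]); X=np.cross(Y,Z)
        rv=(r.inv()*R.from_matrix(np.c_[X,Y,Z])).as_rotvec(degrees=True); s+=f" turn={rv.round(2)}"
    s+=f" z={M[:,2].round(3)} w={o['width']*85:.1f} j={o['joints'].round(2)} F={o['ft_force'].round(1)}"
    print(s)
E
python3 - <<'E'
from h import *
T=camera_params("top");S=camera_params("side")
tc=lambda x,y:(265+(x+.5)/6-.5,155+(y+.5)/(598.5/105)-.5)
sc=lambda x,y:(255+(x+.5)/4.6-.5,130+(y+.5)/4.6-.5)
for n,(x,y),z in [("tin",(240,192),109),("bottle",(580,219),126),("c1",(333,285),119),("c2",(476,298),119),("c3",(452,445),119),("c4",(310,432),119),("adap",(403,224),50),("sleeve",(158,432),38),("cap",(598,470),30),("t1",(117,45),14),("t2",(718,100),14),("t3",(675,557),14),("t4",(65,505),14)]:
    print(n,ray("top",tc(x,y),z,T).round(1))
for n,(x,y),z in [("tin",(237,251),109),("bottle",(289,71),126),("c1",(352,135),119),("c2",(463,150),119),("c3",(439,213),119),("c4",(329,193),119),("sleeve",(427,440),38)]:
    print("S",n,ray("side",sc(x,y),z,S).round(1))
for p in [(153,170),(207,164),(218,281),(164,287)]: print("mat",ray("top",p,4,T).round(1))
for p in [(415,185),(483,184),(484,250),(416,250)]: print("bin",ray("top",p,45,T).round(1))
for p in [(249,312),(408,307),(421,370),(248,377)]: print("matS",ray("side",p,4,S).round(1))
rel([400,0,200],0)
E
```

```text
tin [556.6  37.6 109. ]
bottle [546.5 -82.1 126. ]
c1 [521.1   4.  119. ]
c2 [517.2 -46.4 119. ]
c3 [462.7 -38.7 119. ]
c4 [466.6  11.  119. ]
adap [553.1 -22.5  50. ]
sleeve [469.6  68.3  38. ]
cap [457.8 -98.8  30. ]
t1 [629.9  89.5  14. ]
t2 [ 611.5 -146.2   14. ]
t3 [ 423.9 -130.3   14. ]
t4 [440.5 104.6  14. ]
S tin [556.3  37.7 109. ]
S bottle [545.1 -78.7 126. ]
S c1 [512.9 -40.6 119. ]
S c2 [462.6 -34.8 119. ]
S c3 [471.1  13.7 119. ]
S c4 [519.6   4.7 119. ]
S sleeve [469.2  70.5  38. ]
mat [607.7 398.9   4. ]
mat [624.5 272.3   4. ]
mat [351.4 235.3   4. ]
mat [335.6 358.8   4. ]
bin [ 577.7 -212.    45. ]
bin [ 583.  -367.4   45. ]
bin [ 433.1 -366.9   45. ]
bin [ 430.4 -213.8   45. ]
matS [629.8 278.7   4. ]
matS [351.1 237.5   4. ]
matS [335.7 363.    4. ]
matS [606.6 403.8   4. ]
t=0.15 pos=[ 169.9 -470.   244.9] shift=[ 37.62 -36.38   4.52] yawY=-70.1 turn=[-4.000e-02 -3.000e-02 -7.013e+01] z=[-0.     0.001 -1.   ] w=84.7 j=[-1.22  0.21 -0.03  1.32 -0.    1.57] F=[ 0.1  0.4 -0.1]
```

Both cameras agree: tin (556.5,38), bottle (546,-80), carton (491.7,-16, yaw about -6.5°), adapter (553,-22.5). The tin, white bottle and carton in the tray are the right ones, as the crops confirm. First I turn the tool and test how it tracks.

```bash
python3 -m crank '[[8.5,0,0,0,0,0,-8],[8.5,0,0,0,0,0,-8],[8.5,0,0,0,0,0,-8],[8.5,0,0,0,0,0,-8],[8.5,0,0,0,0,0,-8],[8.5,0,0,0,0,0,-8],[8.5,0,0,0,0,0,-8],[8.5,0,0,0,0,0,-8]]' 40; python3 -c "
from h import *
rel([491.7,-16,230],-6.5)"
```

```text
t: 0.95
tool_pos: [169.4, -468.9, 243.1]
tool_rot: [-0.002, 0.73, 0.684, 0.001]
ft_force: [0.6, 0.1, -1.0]
width: 0.996
t=0.95 pos=[ 169.4 -468.9  243.1] shift=[47.3  29.19  1.47] yawY=-3.8 turn=[-0.12 -0.26  2.74] z=[-0.002  0.005 -1.   ] w=84.6 j=[-1.22  0.21 -0.04  1.32 -0.    0.41] F=[ 0.6  0.1 -1. ]
```

```bash
python3 -m crank '[[7.5,3.6,2.2,0,0,0,0.3],[7.5,3.6,2.2,0,0,0,0.3],[7.5,3.6,2.2,0,0,0,0.3],[7.5,3.6,2.2,0,0,0,0.3],[7.5,3.6,2.2,0,0,0,0.3],[7.5,3.6,2.2,0,0,0,0.3],[7.5,3.6,2.2,0,0,0,0.3],[7.5,3.6,2.2,0,0,0,0.3],[7.5,3.6,2.2,0,0,0,0.3],[7.5,3.6,2.2,0,0,0,0],[7.5,3.6,2.2,0,0,0,0],[7.5,3.6,2.2,0,0,0,0],[7.5,2,1.2,0,0,0,0],[7.5,0,0,0,0,0,0]]'; python3 -c "
from h import *
rel([491.7,-16,230],-6.5)"
```

```text
t: 2.35
tool_pos: [493.3, -24.6, 241.8]
tool_rot: [-0.004, 0.744, 0.668, 0.001]
ft_force: [-1.0, 0.5, -0.1]
width: 0.879
t=2.35 pos=[493.3 -24.6 241.8] shift=[ 0.83 -0.25  1.19] yawY=-6.2 turn=[-0.25 -0.35  0.28] z=[-0.004  0.007 -1.   ] w=74.7 j=[-0.05  0.2  -0.05  1.32  0.01  1.63] F=[-1.   0.5 -0.1]
```

```bash
python3 -m crank '[[7.5,0.8,-0.2,1,0,0,0],[7.5,0,0,0,0,0,0],[7.5,0,0,0,0,0,0]]'; python3 - <<'E'
from h import *
rel([491.7,-16,82],-6.5)
P=camera_params("wrist"); f=grab_frame("wrist")[:,:,::-1].copy()
for X in [(491.7,-16,119),(556.5,37.6,109),(546,-80.5,126),(553,-22.5,50)]:
    q=proj("wrist",X,P); print(q); cv2.circle(f,tuple(int(v) for v in q),3,(0,0,255),-1)
cv2.imwrite("pics/w1.png",f)
E
```

```text
t: 2.65
tool_pos: [491.0, -16.2, 230.3]
tool_rot: [-0.004, 0.744, 0.668, 0.0]
ft_force: [0.2, 1.5, 0.2]
width: 0.878
t=2.65 pos=[491.  -16.2 230.3] shift=[-0.05  0.15 14.83] yawY=-6.2 turn=[-0.34 -0.32  0.29] z=[-0.005  0.006 -1.   ] w=74.6 j=[-0.04  0.2  -0.08  1.29  0.01  1.64] F=[0.2 1.5 0.2]
[320.56163357 201.8860296 ]
[398.09050534 121.91231277]
[395.85969419 273.62609842]
[382.92162567 182.2144435 ]
```

View pics/w1.png

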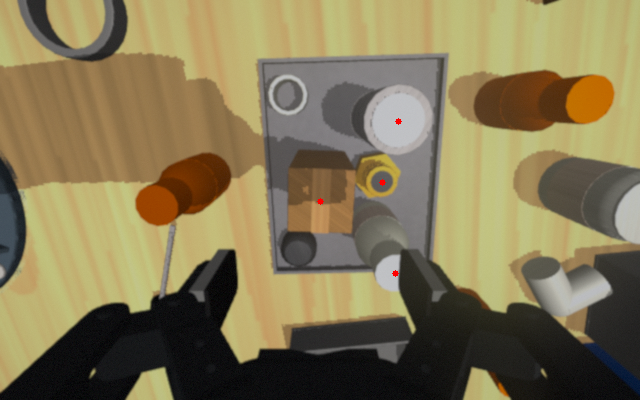

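The wrist view confirms my points: the dots fall on the carton (320,201), tin (398,121), bottle cap (396,273) and adapter (381,180) tops. Now I descend on the carton.

```bash
python3 -m crank '[[7.5,0,0.1,3,-0.3,-0.3,0],[7.5,0,0,3,0,0,0],[7.5,0,0,3,0,0,0],[7.5,0,0,3,0,0,0],[7.5,0,0,2,0,0,0],[7.5,0,0,0.7,0,0,0],[7.5,0,0,0,0,0,0]]'; python3 -c "
from h import *
rel([491.7,-16,82],-6.5)"
```

```text
t: 3.4
tool_pos: [491.5, -20.9, 81.1]
tool_rot: [0.002, 0.747, 0.665, 0.002]
ft_force: [0.1, -0.2, 0.8]
width: 0.877
t=3.40 pos=[491.5 -20.9  81.1] shift=[ 0.49 -0.03 -0.09] yawY=-6.6 turn=[ 0.26 -0.01 -0.15] z=[ 0.005 -0.    -1.   ] w=74.5 j=[-0.04  0.29 -0.37  0.91 -0.    1.64] F=[ 0.1 -0.2  0.8]
```

```bash
python3 -m crank '[[7.5,0.5,0,0,0,0,0],[6,0,0,0,0,0,0],[4.5,0,0,0,0,0,0],[4.5,0,0,0,0,0,0],[4.5,0,0,0,0,0,0],[4.5,0,0,0,0,0,0]]' 40; python3 -c "
from h import *
rel([491.7,-16,180],-6.5)"
```

```text
t: 4.0
tool_pos: [494.0, -16.0, 84.9]
tool_rot: [0.003, 0.747, 0.665, 0.003]
ft_force: [-0.3, -0.1, -4.1]
width: 0.607
t=4.00 pos=[494.  -16.   84.9] shift=[-0.03 -0.14 -9.52] yawY=-6.7 turn=[ 0.54 -0.03 -0.18] z=[ 0.009 -0.001 -1.   ] w=51.6 j=[-0.03  0.28 -0.36  0.91 -0.    1.66] F=[-0.3 -0.1 -4.1]
```

```bash
python3 -m crank '[[4.5,0,0,-2,0,0,0],[4.5,0,0,-3,0,0,0],[4.5,0,0,-3,0,0,0],[4.5,0,0,-3,0,0,0],[4.5,0,0,-2,0,0,0],[4.5,0,0,0,0,0,0]]'; python3 -c "
from h import *
rel([386,304,180],-6.5)
f=grab_frame('side'); cv2.imwrite('pics/s1.png',f[:,:,::-1])"
```

```text
t: 4.6
tool_pos: [491.3, -15.9, 218.5]
tool_rot: [0.002, 0.747, 0.665, 0.002]
ft_force: [0.7, 0.4, -3.8]
width: 0.606
t=4.60 pos=[491.3 -15.9 218.5] shift=[ 30.55 -14.2    3.77] yawY=-6.7 turn=[ 0.34 -0.01 -0.18] z=[ 0.006 -0.001 -1.   ] w=51.5 j=[-0.03  0.2  -0.12  1.25 -0.    1.66] F=[ 0.7  0.4 -3.8]
```

View pics/s1.png

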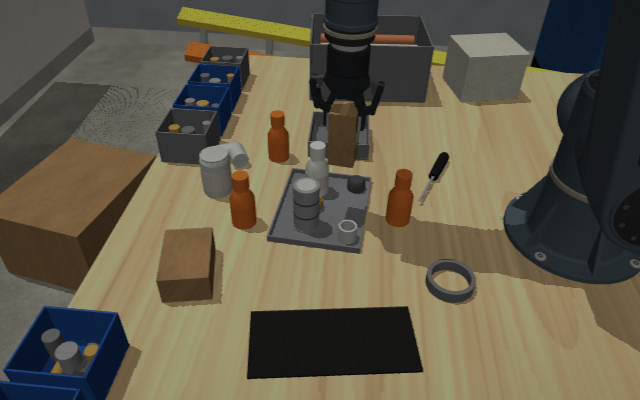

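Carton is held and hangs upright at (343,130) in the side view, with the others undisturbed. On to the near end of the mat.

```bash
python3 -m crank '[[4.5,2,-1,0,0,0,0],[4.5,3,-1.4,0,0,0,0],[4.5,3,-1.4,0,0,0,0],[4.5,3,-1.4,0,0,0,0],[4.5,3,-1.4,0,0,0,0],[4.5,3,-1.4,0,0,0,0],[4.5,3,-1.4,0,0,0,0],[4.5,3,-1.4,0,0,0,0],[4.5,3,-1.4,0,0,0,0],[4.5,3,-1.4,0,0,0,0],[4.5,1.5,-0.6,0,0,0,0],[4.5,0,0,0,0,0,0]]'; python3 -c "
from h import *
rel([386,304,85],-6.5)"
```

```text
t: 5.85
tool_pos: [374.7, 312.5, 197.3]
tool_rot: [-0.001, 0.748, 0.664, -0.009]
ft_force: [0.3, -0.5, -2.6]
width: 0.606
t=5.85 pos=[374.7 312.5 197.3] shift=[-0.58  1.38 11.21] yawY=-6.8 turn=[-0.8   0.65 -0.34] z=[-0.015 -0.01  -1.   ] w=51.5 j=[ 0.69  0.22 -0.15  1.22  0.    2.38] F=[ 0.3 -0.5 -2.6]
```

```bash
python3 -m crank '[[4.5,-0.6,1.4,1,-0.8,0.6,-0.3],[4.5,0,0,3,0,0,0],[4.5,0,0,3,0,0,0],[4.5,0,0,2,0,0,0],[4.5,0,0,0,0,0,0]]'; python3 -c "
from h import *
rel([386,304,85],-6.5)"
```

```text
t: 6.35
tool_pos: [386.4, 300.3, 98.9]
tool_rot: [0.001, 0.746, 0.666, -0.003]
ft_force: [-0.3, -0.3, -2.0]
width: 0.605
t=6.35 pos=[386.4 300.3  98.9] shift=[ 0.37 -0.07  1.38] yawY=-6.5 turn=[-0.19  0.32 -0.01] z=[-0.004 -0.005 -1.   ] w=51.4 j=[ 0.66  0.28 -0.34  0.97 -0.    2.35] F=[-0.3 -0.3 -2. ]
```

```bash
python3 -m crank '[[4.5,0.2,0,0.6,-0.2,0.3,0],[4.5,0,0,0.5,0,0,0],[4.5,0,0,0.2,0,0,0],[4.5,0,0,0,0,0,0]]'; python3 -c "
from h import *
rel([386,304,85],-6.5)"
```

```text
t: 6.75
tool_pos: [387.3, 301.7, 86.2]
tool_rot: [0.0, 0.746, 0.665, 0.001]
ft_force: [-0.3, 0.7, -1.8]
width: 0.602
t=6.75 pos=[387.3 301.7  86.2] shift=[ 0.21 -0.15  0.12] yawY=-6.6 turn=[ 0.07 -0.03 -0.07] z=[ 0.001  0.    -1.   ] w=51.1 j=[ 0.66  0.28 -0.36  0.93 -0.    2.35] F=[-0.3  0.7 -1.8]
```

```bash
python3 -m crank '[[4.5,0,0,0.2,0,0,0],[4.5,0,0,0,0,0,0]]'; python3 -m crank '[[5.5,0,0,0,0,0,0],[6.5,0,0,0,0,0,0],[7.5,0,0,0,0,0,0],[7.5,0,0,0,0,0,0]]'; python3 -c "
from h import *
rel([386,304,200],-6.5)"
```

```text
t: 6.95
tool_pos: [387.8, 302.1, 84.9]
tool_rot: [0.0, 0.746, 0.665, 0.001]
ft_force: [-0.2, 0.3, -3.3]
width: 0.605
t: 7.35
tool_pos: [388.6, 302.9, 86.1]
tool_rot: [0.0, 0.746, 0.666, 0.003]
ft_force: [-0.1, 0.6, -0.1]
width: 0.879
t=7.35 pos=[388.6 302.9  86.1] shift=[  0.12  -0.22 -11.39] yawY=-6.5 turn=[ 0.23 -0.19 -0.05] z=[ 0.004  0.003 -1.   ] w=74.7 j=[ 0.66  0.28 -0.36  0.92 -0.    2.35] F=[-0.1  0.6 -0.1]
```

```bash
python3 -m crank '[[7.5,0,0,-2,0,0,0],[7.5,0,0,-4,0,0,0],[7.5,0,0,-4,0,0,0],[7.5,0,0,-3,0,0,0],[7.5,-2,1.5,0,0,0,0],[7.5,-3.6,2.3,0,0,0,0],[7.5,-3.6,2.3,0,0,0,0],[7.5,-3.6,2.3,0,0,0,0],[7.5,-3.6,2.3,0,0,0,0],[7.5,-3.6,2.3,0,0,0,0],[7.5,-2.5,1.5,0,0,0,0],[7.5,0,0,0,0,0,0]]'; python3 -c "
from h import *
rel([556.5,37.6,82],-6.5)
f=grab_frame('side'); cv2.imwrite('pics/s2.png',f[:,:,::-1])"
```

```text
t: 8.55
tool_pos: [511.0, 53.8, 222.8]
tool_rot: [0.001, 0.745, 0.667, 0.004]
ft_force: [-0.2, 0.0, -0.5]
width: 0.879
t=8.55 pos=[511.   53.8 222.8] shift=[-1.17  4.59 14.11] yawY=-6.3 turn=[ 0.44 -0.25  0.18] z=[ 0.008  0.003 -1.   ] w=74.7 j=[ 0.1   0.24 -0.06  1.27  0.    1.78] F=[-0.2  0.  -0.5]
```

View pics/s2.png

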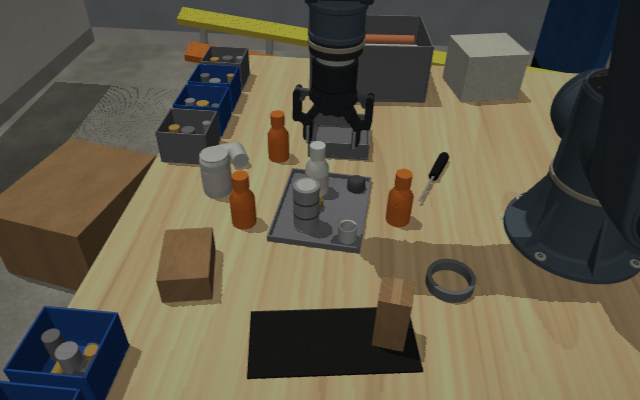

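Carton stands upright on the near end of the mat (393,313). Next, the tin.

```bash
python3 -m crank '[[7.5,-0.6,2.2,0,0.4,-0.2,0],[7.5,-0.6,2.3,0,0,0,0],[7.5,0,0,0,0,0,0],[7.5,0,0,3,0,0,0],[7.5,0,0,3,0,0,0],[7.5,0,0,2,0,0,0],[7.5,0,0,0,0,0,0]]'; python3 -c "
from h import *
rel([556.5,37.6,82],-6.5)"
```

```text
t: 9.3
tool_pos: [552.7, 43.9, 141.7]
tool_rot: [-0.001, 0.743, 0.669, 0.002]
ft_force: [0.4, -0.1, 0.7]
width: 0.88
t=9.30 pos=[552.7  43.9 141.7] shift=[-0.6   0.44  5.97] yawY=-6.0 turn=[ 0.07 -0.17  0.48] z=[ 0.001  0.003 -1.   ] w=74.8 j=[ 0.08  0.36 -0.1   1.11  0.    1.75] F=[ 0.4 -0.1  0.7]
```

```bash
python3 -m crank '[[7.5,-0.6,0.4,0,0,-0.2,0.4],[7.5,0,0,0,0,0,0],[7.5,0,0,2,0,0,0],[7.5,0,0,2,0,0,0],[7.5,0,0,1.5,0,0,0],[7.5,0,0,0,0,0,0]]'; python3 -c "
from h import *
rel([556.5,37.6,82],-6.5)"
```

```text
t: 9.9
tool_pos: [559.5, 38.8, 92.6]
tool_rot: [0.004, 0.745, 0.667, 0.004]
ft_force: [-0.5, 0.4, -0.2]
width: 0.875
t=9.90 pos=[559.5  38.8  92.6] shift=[-0.15 -0.3   1.06] yawY=-6.4 turn=[ 0.6  -0.07  0.13] z=[ 0.011 -0.    -1.   ] w=74.4 j=[ 0.07  0.4  -0.17  0.99 -0.    1.75] F=[-0.5  0.4 -0.2]
```

```bash
python3 -m crank '[[7.5,-0.1,-0.3,0.9,0.6,0,0],[7.5,0,0,0,0,0,0]]'; python3 -c "
from h import *
rel([556.5,37.6,82],-6.5)";  python3 -m crank '[[6.4,0,0,0,0,0,0],[4.5,0,0,0,0,0,0],[4.5,0,0,0,0,0,0],[4.5,0,0,0,0,0,0],[4.5,0,0,0,0,0,0]]' 50; python3 -c "
from h import *
rel([556.5,37.6,180],-6.5)"
```

```text
t: 10.1
tool_pos: [557.4, 38.2, 85.3]
tool_rot: [0.0, 0.745, 0.667, 0.001]
ft_force: [-0.1, 0.6, 0.8]
width: 0.878
t=10.10 pos=[557.4  38.2  85.3] shift=[-0.07 -0.08  0.33] yawY=-6.4 turn=[ 0.09 -0.09  0.12] z=[ 0.002  0.001 -1.   ] w=74.6 j=[ 0.07  0.41 -0.18  0.98  0.    1.75] F=[-0.1  0.6  0.8]
t: 10.6
tool_pos: [558.3, 38.2, 87.2]
tool_rot: [0.001, 0.745, 0.667, 0.002]
ft_force: [0.3, 0.0, -3.4]
width: 0.609
t=10.60 pos=[558.3  38.2  87.2] shift=[-0.06 -0.13 -9.28] yawY=-6.4 turn=[ 0.21 -0.12  0.11] z=[ 0.004  0.002 -1.   ] w=51.7 j=[ 0.07  0.41 -0.17  0.98  0.    1.75] F=[ 0.3  0.  -3.4]
```

```bash
python3 -m crank '[[4.5,0,0,-2,0,0,0],[4.5,0,0,-3,0,0,0],[4.5,0,0,-3,0,0,0],[4.5,0,0,-1,0,0,0],[4.5,0,0,0,0,0,0]]'; python3 -c "
from h import *
rel([571,331,180],-6.5)"
```

```text
t: 11.1
tool_pos: [556.6, 38.0, 178.2]
tool_rot: [-0.0, 0.745, 0.667, 0.0]
ft_force: [-0.5, -0.7, -3.5]
width: 0.609
t=11.10 pos=[556.6  38.  178.2] shift=[29.27 -1.82 -0.14] yawY=-6.4 turn=[-0.   -0.08  0.12] z=[ 0.     0.001 -1.   ] w=51.8 j=[ 0.07  0.35 -0.02  1.2   0.    1.75] F=[-0.5 -0.7 -3.5]
```

```bash
python3 -m crank '[[4.5,2,0,0,0,0,0],[4.5,3,-0.2,0,0,0,0],[4.5,3,-0.2,0,0,0,0],[4.5,3,-0.2,0,0,0,0],[4.5,3,-0.2,0,0,0,0],[4.5,3,-0.2,0,0,0,0],[4.5,3,-0.2,0,0,0,0],[4.5,3,-0.2,0,0,0,0],[4.5,3,-0.2,0,0,0,0],[4.5,2,-0.2,0,0,0,0],[4.5,0,0,0,0,0,0]]'; python3 -c "
from h import *
rel([571,331,86],-6.5)"
```

```text
t: 12.2
tool_pos: [565.4, 327.0, 157.5]
tool_rot: [-0.004, 0.746, 0.666, -0.009]
ft_force: [0.2, -0.6, -3.6]
width: 0.607
t=12.20 pos=[565.4 327.  157.5] shift=[0.52 0.64 7.13] yawY=-6.5 turn=[-0.98  0.47 -0.03] z=[-0.018 -0.006 -1.   ] w=51.6 j=[0.52 0.58 0.28 1.29 0.   2.21] F=[ 0.2 -0.6 -3.6]
```

```bash
python3 -m crank '[[4.5,0.5,0.6,1,-0.9,0.5,0],[4.5,0,0,2,0,0,0],[4.5,0,0,2,0,0,0],[4.5,0,0,0.8,0,0,0],[4.5,0,0,0,0,0,0]]'; python3 -c "
from h import *
rel([571,331,86],-6.5)"
```

```text
t: 12.7
tool_pos: [569.6, 328.8, 90.2]
tool_rot: [-0.001, 0.746, 0.666, -0.004]
ft_force: [-0.1, 0.2, -2.5]
width: 0.608
t=12.70 pos=[569.6 328.8  90.2] shift=[0.24 0.11 0.42] yawY=-6.5 turn=[-0.38  0.25 -0.01] z=[-0.007 -0.004 -1.   ] w=51.7 j=[0.52 0.61 0.16 1.13 0.   2.21] F=[-0.1  0.2 -2.5]
```

```bash
python3 -m crank '[[4.5,0,0,0.3,-0.4,0.3,0],[4.5,0,0,0.1,0,0,0],[4.5,0,0,0,0,0,0]]';  python3 -m crank '[[4.5,0,0,0.2,0,0,0],[4.5,0,0,0,0,0,0]]'; python3 -c "
from h import *
rel([571,331,86],-6.5)"
```

```text
t: 13.0
tool_pos: [570.2, 328.5, 87.5]
tool_rot: [0.0, 0.746, 0.666, 0.002]
ft_force: [1.3, 0.5, -3.4]
width: 0.607
t: 13.2
tool_pos: [571.0, 329.0, 87.4]
tool_rot: [0.0, 0.746, 0.666, 0.003]
ft_force: [-0.4, -0.5, -3.1]
width: 0.604
t=13.20 pos=[571.  329.   87.4] shift=[ 0.2  -0.02  0.14] yawY=-6.5 turn=[ 0.27 -0.26 -0.05] z=[ 0.005  0.004 -1.   ] w=51.4 j=[0.52 0.6  0.14 1.1  0.   2.21] F=[-0.4 -0.5 -3.1]
```

```bash
python3 -m crank '[[4.5,0,0,0.3,0,0,0],[4.5,0,0,0,0,0,0]]';  python3 -m crank '[[5.3,0,0,0,0,0,0],[6,0,0,0,0,0,0],[7.5,0,0,0,0,0,0],[7.5,0,0,0,0,0,0],[7.5,0,0,-3,0,0,0],[7.5,0,0,-4,0,0,0],[7.5,0,0,-4,0,0,0],[7.5,0,0,0,0,0,0]]'; python3 -c "
from h import *
rel([546,-80.5,200],-6.5)
f=grab_frame('side'); cv2.imwrite('pics/s3.png',f[:,:,::-1])"
```

```text
t: 13.4
tool_pos: [571.8, 330.0, 87.5]
tool_rot: [0.0, 0.746, 0.666, 0.005]
ft_force: [-0.0, -0.7, -3.6]
width: 0.608
t: 14.2
tool_pos: [570.4, 328.7, 199.7]
tool_rot: [0.0, 0.746, 0.666, 0.004]
ft_force: [-0.1, 1.4, -0.0]
width: 0.879
t=14.20 pos=[570.4 328.7 199.7] shift=[-40.93   2.23  -0.27] yawY=-6.5 turn=[ 0.34 -0.35 -0.04] z=[ 0.007  0.005 -1.   ] w=74.7 j=[0.52 0.56 0.35 1.36 0.   2.21] F=[-0.1  1.4 -0. ]
```

View pics/s3.png

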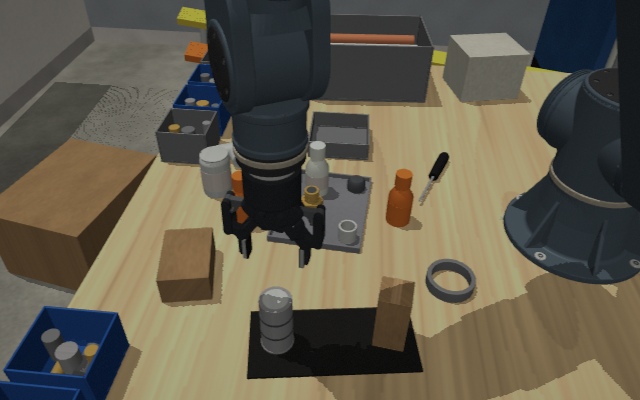

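Tin stands on the far end of the mat (277,320), and the bottle and adapter are untouched. Next, the bottle by its cap.

```bash
python3 -m crank '[[6,-2,0.1,0,0.3,-0.3,0],[6,-3.3,0.2,0,0,0,0],[6,-3.3,0.2,0,0,0,0],[6,-3.3,0.2,0,0,0,0],[6,-3.3,0.2,0,0,0,0],[6,-3.3,0.2,0,0,0,0],[6,-3.3,0.2,0,0,0,0],[6,-3.3,0.2,0,0,0,0],[6,-3.3,0.2,0,0,0,0],[6,-3.3,0.2,0,0,0,0],[6,-3.3,0.2,0,0,0,0],[6,-3.3,0.2,0,0,0,0],[6,-2,0.1,0,0,0,0],[6,0,0,0,0,0,0]]'; python3 -c "
from h import *
rel([546,-80.5,200],-6.5)"
```

```text
t: 15.65
tool_pos: [534.4, -99.8, 181.8]
tool_rot: [-0.006, 0.747, 0.665, -0.012]
ft_force: [0.2, -0.8, 0.5]
width: 0.701
t=15.65 pos=[534.4 -99.8 181.8] shift=[ 2.03  0.88 -1.86] yawY=-6.7 turn=[-1.4   0.53 -0.15] z=[-0.025 -0.006 -1.   ] w=59.6 j=[-0.18  0.34 -0.02  1.23 -0.01  1.51] F=[ 0.2 -0.8  0.5]
```

```bash
python3 -m crank '[[6,2,0.7,-1,-1.4,0.5,0],[6,0,0,0,0,0,0],[6,0,0,0,0,0,0]]'; python3 - <<'E'
from h import *
rel([546,-80.5,106],-6.5)
P=camera_params("wrist"); f=grab_frame("wrist")[:,:,::-1].copy()
for X in [(546,-80.5,126),(553,-22.5,50)]:
    q=proj("wrist",X,P); print(q); cv2.circle(f,tuple(int(v) for v in q),2,(0,0,255),-1)
cv2.imwrite("pics/w2.png",f)
E
```

```text
t: 15.95
tool_pos: [542.7, -79.4, 190.0]
tool_rot: [-0.001, 0.747, 0.664, -0.0]
ft_force: [0.3, -0.4, 0.4]
width: 0.705
t=15.95 pos=[542.7 -79.4 190. ] shift=[-0.08  0.36  8.4 ] yawY=-6.7 turn=[-0.11 -0.03 -0.23] z=[-0.002  0.001 -1.   ] w=59.9 j=[-0.15  0.33 -0.02  1.22  0.    1.54] F=[ 0.3 -0.4  0.4]
[324.6614206  223.75223817]
[323.58162583 123.81331231]
```

View pics/w2.png

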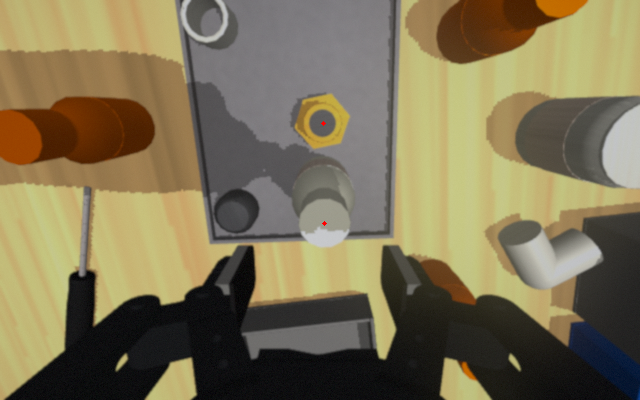

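Dots fall on the bottle cap (325,223) and the adapter bore (322,122), so the estimate holds. Descend.

```bash
python3 -m crank '[[6,-0.1,0.4,2,0,0,0],[6,0,0,2.5,0,0,0],[6,0,0,2,0,0,0],[6,0,0,0.5,0,0,0],[6,0,0,0,0,0,0]]'; python3 -c "
from h import *
rel([546,-80.5,106],-6.5)"
```

```text
t: 16.5
tool_pos: [546.8, -78.4, 118.2]
tool_rot: [-0.001, 0.746, 0.666, -0.0]
ft_force: [-0.5, -0.8, 0.2]
width: 0.703
t=16.50 pos=[546.8 -78.4 118.2] shift=[-0.22 -0.06  1.22] yawY=-6.5 turn=[-0.05 -0.03  0.02] z=[-0.001  0.001 -1.   ] w=59.8 j=[-0.14  0.38 -0.14  1.06  0.    1.54] F=[-0.5 -0.8  0.2]
```

```bash
python3 -m crank '[[6,-0.2,-0.1,1.1,0,0,0],[6,0,0,0,0,0,0]]'; python3 -m crank '[[4.5,0,0,0,0,0,0],[2.8,0,0,0,0,0,0],[2.8,0,0,0,0,0,0],[2.8,0,0,0,0,0,0],[2.8,0,0,0,0,0,0]]' 40; python3 -c "
from h import *
rel([546,-80.5,106],-6.5)"
```

```text
t: 16.7
tool_pos: [546.1, -80.2, 107.7]
tool_rot: [-0.0, 0.746, 0.666, 0.0]
ft_force: [-1.4, -0.4, 0.1]
width: 0.706
t: 17.2
tool_pos: [546.8, -80.4, 109.2]
tool_rot: [0.001, 0.746, 0.666, 0.001]
ft_force: [0.1, -0.0, -3.1]
width: 0.384
t=17.20 pos=[546.8 -80.4 109.2] shift=[-0.02 -0.08  0.32] yawY=-6.5 turn=[ 0.13 -0.02  0.03] z=[ 0.002  0.    -1.   ] w=32.6 j=[-0.15  0.38 -0.16  1.03  0.    1.54] F=[ 0.1 -0.  -3.1]
```

```bash
python3 -m crank '[[2.8,0,0,-2,0,0,0],[2.8,0,0,-3,0,0,0],[2.8,0,0,-3,0,0,0],[2.8,0,0,-3,0,0,0],[2.8,0,0,0,0,0,0]]'; python3 -c "
from h import *
rel([480,318,220],-6.5)"
```

```text
t: 17.7
tool_pos: [545.1, -80.3, 221.8]
tool_rot: [-0.001, 0.746, 0.666, -0.0]
ft_force: [1.0, -0.5, -3.2]
width: 0.389
t=17.70 pos=[545.1 -80.3 221.8] shift=[ 38.84 -10.95   0.22] yawY=-6.5 turn=[-0.09 -0.03  0.03] z=[-0.001  0.001 -1.   ] w=33.0 j=[-0.15  0.33  0.06  1.3   0.    1.54] F=[ 1.  -0.5 -3.2]
```

```bash
python3 -m crank '[[2.8,2,-0.5,0,0,0,0],[2.8,3,-0.9,-0.1,0,0,0],[2.8,3,-0.9,-0.1,0,0,0],[2.8,3,-0.9,-0.1,0,0,0],[2.8,3,-0.9,-0.1,0,0,0],[2.8,3,-0.9,-0.1,0,0,0],[2.8,3,-0.9,-0.1,0,0,0],[2.8,3,-0.9,-0.1,0,0,0],[2.8,3,-0.9,-0.1,0,0,0],[2.8,3,-0.9,-0.1,0,0,0],[2.8,3,-0.9,-0.1,0,0,0],[2.8,2.6,-0.6,-0.1,0,0,0],[2.8,1.5,0,0,0,0,0],[2.8,0,0,0,0,0,0]]'; python3 -c "
from h import *
rel([480,318,130],-6.5)"
```

```text
t: 19.1
tool_pos: [479.8, 302.6, 220.9]
tool_rot: [-0.003, 0.747, 0.665, -0.006]
ft_force: [-0.6, -1.1, -2.4]
width: 0.387
t=19.10 pos=[479.8 302.6 220.9] shift=[ 1.58 -0.05  9.08] yawY=-6.6 turn=[-0.69  0.3  -0.1 ] z=[-0.013 -0.004 -1.   ] w=32.9 j=[0.56 0.37 0.12 1.33 0.   2.25] F=[-0.6 -1.1 -2.4]
```

```bash
python3 -m crank '[[2.8,1.6,0,1,-0.7,0.3,0],[2.8,0,0,2.5,0,0,0],[2.8,0,0,2.5,0,0,0],[2.8,0,0,2.5,0,0,0],[2.8,0,0,1,0,0,0],[2.8,0,0,0,0,0,0]]'; python3 -c "
from h import *
rel([480,318,108],-6.5)"
```

```text
t: 19.7
tool_pos: [482.8, 314.2, 120.5]
tool_rot: [0.001, 0.748, 0.664, -0.001]
ft_force: [0.6, -0.1, -2.7]
width: 0.387
t=19.70 pos=[482.8 314.2 120.5] shift=[ 0.35 -0.33  1.25] yawY=-6.8 turn=[-0.01  0.15 -0.27] z=[-0.    -0.003 -1.   ] w=32.9 j=[ 0.58  0.42 -0.07  1.09 -0.    2.27] F=[ 0.6 -0.1 -2.7]
```

```bash
python3 -m crank '[[2.8,0.2,-0.2,0.6,0,0.2,0],[2.8,0,0,0.4,0,0,0],[2.8,0,0,0.2,0,0,0],[2.8,0,0,0,0,0,0]]'; python3 -c "
from h import *
rel([480,318,108],-6.5)"
```

```text
t: 20.1
tool_pos: [482.5, 316.6, 110.3]
tool_rot: [-0.0, 0.748, 0.664, 0.002]
ft_force: [-0.7, 0.3, -2.7]
width: 0.384
t=20.10 pos=[482.5 316.6 110.3] shift=[ 0.11 -0.26  0.23] yawY=-6.8 turn=[ 0.14 -0.19 -0.33] z=[ 0.003  0.003 -1.   ] w=32.7 j=[ 0.58  0.42 -0.09  1.05  0.    2.27] F=[-0.7  0.3 -2.7]
```

```bash
python3 -m crank '[[2.8,0,0,0.4,0,0,0],[2.8,0,0,0.1,0,0,0]]'; python3 -m crank '[[3.6,0,0,0,0,0,0],[4.4,0,0,0,0,0,0],[6,0,0,0,0,0,0],[6,0,0,0,0,0,0],[6,0,0,-3,0,0,0],[6,0,0,-4,0,0,0],[6,0,0,-3,0,0,0],[6,0,0,0,0,0,0]]'; python3 -c "
from h import *
rel([553,-22.5,200],-6.5)
f=grab_frame('side'); cv2.imwrite('pics/s4.png',f[:,:,::-1])
f=grab_frame('top'); cv2.imwrite('pics/t4.png',f[:,:,::-1])"
```

```text
t: 20.3
tool_pos: [484.0, 318.1, 108.3]
tool_rot: [-0.0, 0.748, 0.664, 0.005]
ft_force: [-2.2, -0.6, -1.2]
width: 0.387
t: 21.1
tool_pos: [483.0, 317.2, 211.6]
tool_rot: [-0.0, 0.748, 0.664, 0.005]
ft_force: [0.4, 0.1, -0.3]
width: 0.703
t=21.10 pos=[483.  317.2 211.6] shift=[-32.91  10.96   1.  ] yawY=-6.8 turn=[ 0.34 -0.39 -0.29] z=[ 0.007  0.006 -1.   ] w=59.8 j=[0.58 0.37 0.1  1.29 0.   2.27] F=[ 0.4  0.1 -0.3]
```

View pics/s4.png

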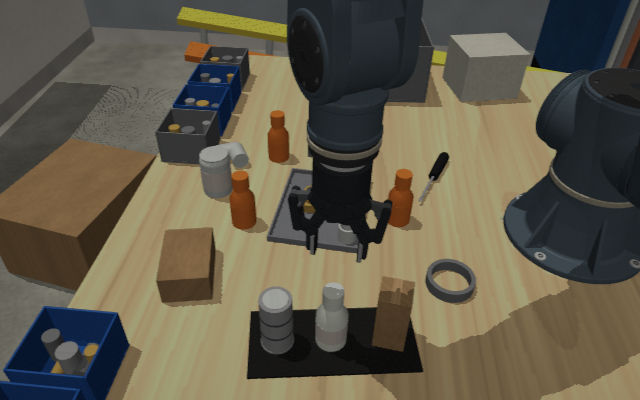

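View pics/t4.png

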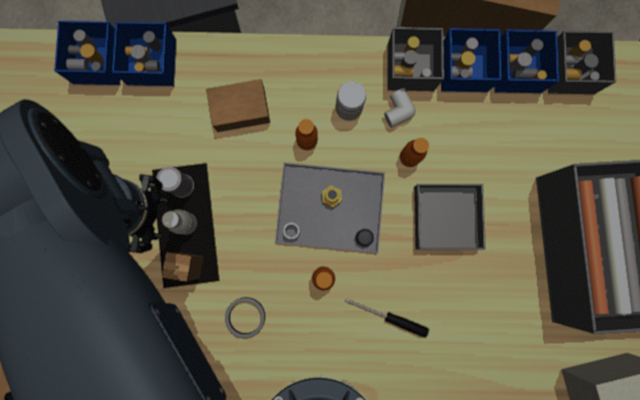

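All three containers stand upright on the mat (tin 277,320; bottle 332,320; carton 393,313 in the side view). The adapter is alone at (332,196) in the top view. Next I pick it up by the collar.

```bash
python3 -m crank '[[6,-2,0.6,0,0.3,-0.4,-0.3],[6,-3.2,1.1,-0.1,0,0,0],[6,-3.2,1.1,-0.1,0,0,0],[6,-3.2,1.1,-0.1,0,0,0],[6,-3.2,1.1,-0.1,0,0,0],[6,-3.2,1.1,-0.1,0,0,0],[6,-3.2,1.1,-0.1,0,0,0],[6,-3.2,1.1,-0.1,0,0,0],[6,-3.2,1.1,-0.1,0,0,0],[6,-3,1,-0.1,0,0,0],[6,-1.5,0.6,0,0,0,0],[6,0,0,0,0,0,0],[6,0,0,0,0,0,0]]'; python3 -c "
from h import *
rel([553,-22.5,150],-6.5)"
```

```text
t: 22.5
tool_pos: [549.9, -28.6, 199.1]
tool_rot: [-0.007, 0.745, 0.667, -0.013]
ft_force: [-0.7, 0.0, -0.4]
width: 0.698
t=22.50 pos=[549.9 -28.6 199.1] shift=[0.7  0.37 4.9 ] yawY=-6.4 turn=[-1.56  0.61  0.12] z=[-0.028 -0.007 -1.   ] w=59.4 j=[-0.05  0.35  0.04  1.28 -0.01  1.64] F=[-0.7  0.  -0.4]
```

```bash
python3 -m crank '[[6,0.6,0,2,-1.5,0.6,0],[6,0,0,3,0,0,0],[6,0,0,3,0,0,0],[6,0,0,2.5,0,0,0],[6,0,0,1,0,0,0],[6,0,0,0,0,0,0]]'; python3 - <<'E'
from h import *
rel([553,-22.5,42],-6.5)
P=camera_params("wrist"); f=grab_frame("wrist")[:,:,::-1].copy()
for X in [(553,-22.5,50)]:
    q=proj("wrist",X,P); print(q); cv2.circle(f,tuple(int(v) for v in q),2,(0,0,255),-1)
cv2.imwrite("pics/w3.png",f)
E
```

```text
t: 23.1
tool_pos: [547.5, -16.6, 78.2]
tool_rot: [-0.001, 0.743, 0.669, -0.0]
ft_force: [0.1, 0.1, 0.4]
width: 0.702
t=23.10 pos=[547.5 -16.6  78.2] shift=[-0.54  0.62  3.62] yawY=-6.1 turn=[-0.15 -0.07  0.45] z=[-0.003  0.002 -1.   ] w=59.7 j=[-0.03  0.4  -0.21  0.96  0.    1.65] F=[0.1 0.1 0.4]
[330.84177528 255.27046612]
```

View pics/w3.png

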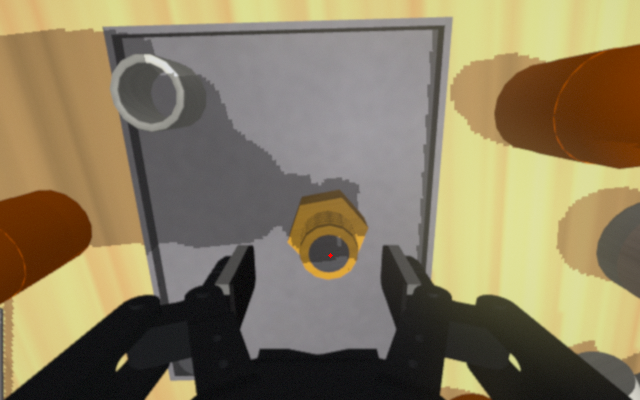

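Collar ring centre is at (329,252), within about 1 mm of the estimate. Align and descend.

```bash
python3 -m crank '[[6,-0.5,0.6,0,0,0,0.4],[6,0,0,0,0,0,0],[6,0,0,1.7,0,0,0],[6,0,0,1.5,0,0,0],[6,0,0,0.3,0,0,0]]'; python3 -c "
from h import *
rel([553,-22.5,42],-6.5)"
```

```text
t: 23.65
tool_pos: [558.4, -22.8, 49.0]
tool_rot: [0.002, 0.746, 0.666, 0.003]
ft_force: [0.1, -0.4, -1.4]
width: 0.706
t=23.65 pos=[558.4 -22.8  49. ] shift=[-0.04 -0.55  0.7 ] yawY=-6.5 turn=[ 0.44 -0.11 -0.  ] z=[ 0.008  0.001 -1.   ] w=60.0 j=[-0.04  0.44 -0.23  0.89  0.    1.64] F=[ 0.1 -0.4 -1.4]
```

```bash
python3 -m crank '[[6,0,-0.6,0.5,0.4,0,0],[6,0,0,0,0,0,0]]'; python3 -c "
from h import *
rel([553,-22.5,42],-6.5)"; python3 -m crank '[[4.5,0,0,0,0,0,0],[2.6,0,0,0,0,0,0],[2.6,0,0,0,0,0,0],[2.6,0,0,0,0,0,0],[2.6,0,0,0,0,0,0]]' 50; python3 -c "
from h import *
rel([553,-22.5,150],-6.5)"
```

```text
t: 23.85
tool_pos: [552.7, -22.3, 44.8]
tool_rot: [-0.0, 0.746, 0.666, 0.001]
ft_force: [-0.8, 0.0, 0.2]
width: 0.703
t=23.85 pos=[552.7 -22.3  44.8] shift=[-0.02  0.03  0.28] yawY=-6.5 turn=[ 0.07 -0.12 -0.03] z=[ 0.001  0.002 -1.   ] w=59.7 j=[-0.04  0.44 -0.25  0.88  0.    1.64] F=[-0.8  0.   0.2]
t: 24.35
tool_pos: [553.5, -22.3, 46.7]
tool_rot: [0.0, 0.746, 0.666, 0.002]
ft_force: [-0.1, -0.1, -2.6]
width: 0.352
t=24.35 pos=[553.5 -22.3  46.7] shift=[-0.000e+00 -1.000e-02 -1.033e+01] yawY=-6.5 turn=[ 0.19 -0.13 -0.03] z=[ 0.004  0.002 -1.   ] w=29.9 j=[-0.04  0.44 -0.25  0.89  0.    1.64] F=[-0.1 -0.1 -2.6]
```

```bash
python3 -m crank '[[2.6,0,0,-2,0,0,0],[2.6,0,0,-3,0,0,0],[2.6,0,0,-3,0,0,0],[2.6,0,0,-2,0,0,0],[2.6,0,0,0,0,0,0]]'; python3 -c "
from h import *
rel([506,-290,145],-6.5)
f=grab_frame('side'); cv2.imwrite('pics/s5.png',f[100:260,240:440,::-1].repeat(3,0).repeat(3,1))"
```

```text
t: 24.85
tool_pos: [551.9, -22.4, 148.8]
tool_rot: [-0.001, 0.746, 0.666, 0.001]
ft_force: [1.2, 0.2, -2.8]
width: 0.356
t=24.85 pos=[551.9 -22.4 148.8] shift=[-27.11  -1.52   0.33] yawY=-6.5 turn=[-0.01 -0.11 -0.03] z=[ 0.     0.002 -1.   ] w=30.2 j=[-0.04  0.36 -0.09  1.13  0.    1.64] F=[ 1.2  0.2 -2.8]
```

View pics/s5.png

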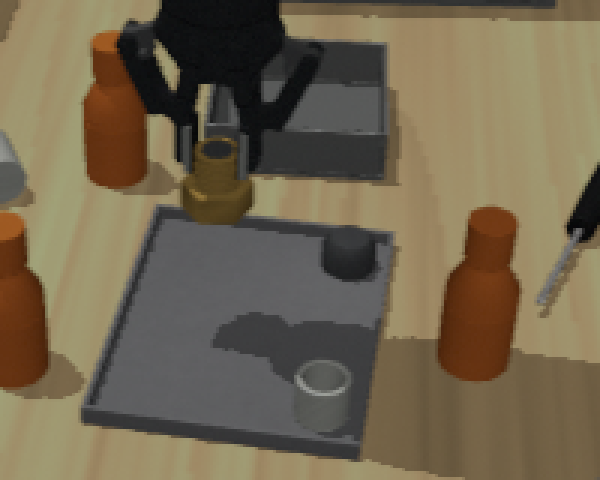

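Adapter is held upright at crop (217,180); cap and sleeve are untouched. Carry it to the bin.

```bash
python3 -m crank '[[2.6,-2,-0.1,0,0,0,0],[2.6,-3,-0.2,-0.1,0,0,0],[2.6,-3,-0.2,-0.1,0,0,0],[2.6,-3,-0.2,-0.1,0,0,0],[2.6,-3,-0.2,-0.1,0,0,0],[2.6,-3,-0.2,-0.1,0,0,0],[2.6,-3,-0.2,-0.1,0,0,0],[2.6,-3,-0.2,-0.1,0,0,0],[2.6,-2.2,-0.1,0,0,0,0],[2.6,-0.5,0,0,0,0,0],[2.6,0,0,0,0,0,0]]'; python3 -c "
from h import *
rel([506,-290,46],-6.5)"
```

```text
t: 26.0
tool_pos: [498.1, -282.7, 135.9]
tool_rot: [-0.01, 0.745, 0.666, -0.004]
ft_force: [0.7, 0.2, -3.2]
width: 0.351
t=26.00 pos=[ 498.1 -282.7  135.9] shift=[-0.7   1.06  8.96] yawY=-6.4 turn=[-1.22 -0.41  0.09] z=[-0.02  0.01 -1.  ] w=29.9 j=[-0.52  0.42 -0.02  1.15 -0.    1.17] F=[ 0.7  0.2 -3.2]
```

```bash
python3 -m crank '[[2.6,-0.4,0.8,1,-1.2,-0.4,0],[2.6,0,0,2.5,0,0,0],[2.6,0,0,2.5,0,0,0],[2.6,0,0,1.5,0,0,0],[2.6,0,0,0,0,0,0]]'; python3 -c "
from h import *
rel([506,-290,46],-6.5)"
```

```text
t: 26.5
tool_pos: [505.4, -282.3, 54.9]
tool_rot: [-0.002, 0.744, 0.668, 0.0]
ft_force: [-0.9, 1.1, -3.3]
width: 0.355
t=26.50 pos=[ 505.4 -282.3   54.9] shift=[-0.77  0.14  0.89] yawY=-6.2 turn=[-0.15 -0.15  0.29] z=[-0.002  0.003 -1.   ] w=30.2 j=[-0.51  0.48 -0.15  0.94  0.    1.17] F=[-0.9  1.1 -3.3]
```

```bash
python3 -m crank '[[2.6,-0.4,0,0.4,0,0,0],[2.6,0,0,0.3,0,0,0],[2.6,0,0,0.2,0,0,0],[2.6,0,0,0,0,0,0]]'; python3 -c "
from h import *
rel([506,-290,46],-6.5)"
```

```text
t: 26.9
tool_pos: [506.0, -285.3, 46.8]
tool_rot: [-0.001, 0.744, 0.668, 0.0]
ft_force: [0.4, -0.2, -2.4]
width: 0.355
t=26.90 pos=[ 506.  -285.3   46.8] shift=[-0.46  0.05  0.08] yawY=-6.1 turn=[-0.07 -0.13  0.39] z=[-0.001  0.002 -1.   ] w=30.2 j=[-0.51  0.49 -0.16  0.92  0.    1.16] F=[ 0.4 -0.2 -2.4]
```

```bash
python3 -m crank '[[2.6,0,0,0.3,0,0,0],[2.6,0,0,0.1,0,0,0],[2.6,0,0,0,0,0,0]]'; python3 -m crank '[[3.2,0,0,0,0,0,0],[4.2,0,0,0,0,0,0],[5.5,0,0,0,0,0,0],[5.5,0,0,-2,0,0,0],[5.5,0,0,-4,0,0,0],[5.5,0,0,-4,0,0,0],[5.5,0,0,-4,0,0,0],[5.5,0,0,-3,0,0,0],[5.5,0,0,0,0,0,0]]'; python3 -c "
from h import *
rel([571,331,215],-6.5)
f=grab_frame('wrist'); cv2.imwrite('pics/w5.png',f[:,:,::-1])"
```

```text
t: 27.2
tool_pos: [506.9, -285.9, 47.0]
tool_rot: [0.001, 0.744, 0.668, 0.001]
ft_force: [-0.5, -0.5, -2.6]
width: 0.353
t: 28.1
tool_pos: [506.0, -285.7, 222.9]
tool_rot: [0.0, 0.744, 0.668, 0.001]
ft_force: [0.1, 0.0, -0.4]
width: 0.639
t=28.10 pos=[ 506.  -285.7  222.9] shift=[62.02 -0.14  0.85] yawY=-6.1 turn=[ 0.11 -0.06  0.36] z=[ 0.002  0.001 -1.   ] w=54.4 j=[-0.51  0.39  0.15  1.33  0.    1.16] F=[ 0.1  0.  -0.4]
```

View pics/w5.png

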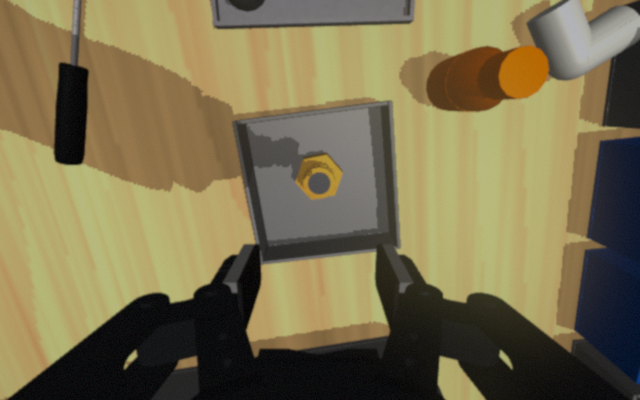

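Adapter stands upright in the bin (319,178). Now I fetch the tin.

```bash
python3 -m crank '[[7.5,2,0,0,0,0,0],[7.5,3.8,0,-0.15,0,0,0],[7.5,3.8,0,-0.15,0,0,0],[7.5,3.8,0,-0.15,0,0,0],[7.5,3.8,0,-0.15,0,0,0],[7.5,3.8,0,-0.15,0,0,0],[7.5,3.8,0,-0.15,0,0,0],[7.5,3.8,0,-0.15,0,0,0],[7.5,3.8,0,-0.15,0,0,0],[7.5,3.8,0,-0.15,0,0,0],[7.5,3.8,0,-0.15,0,0,0],[7.5,3.8,0,-0.15,0,0,0],[7.5,3.8,0,-0.15,0,0,0],[7.5,3.8,0,-0.15,0,0,0],[7.5,3.8,0,-0.15,0,0,0],[7.5,3.8,0,-0.15,0,0,0],[7.5,2,0,-0.1,0,0,0],[7.5,0,0,0,0,0,0]]'; python3 -c "
from h import *
rel([571,330,200],-6.5)"
```

```text
t: 29.95
tool_pos: [565.9, 344.4, 220.0]
tool_rot: [-0.008, 0.745, 0.667, -0.011]
ft_force: [0.9, 0.2, -0.2]
width: 0.876
t=29.95 pos=[565.9 344.4 220. ] shift=[-1.36  0.72  1.99] yawY=-6.3 turn=[-1.58  0.32  0.18] z=[-0.028 -0.003 -1.   ] w=74.5 j=[0.54 0.6  0.48 1.47 0.01 2.22] F=[ 0.9  0.2 -0.2]
```

```bash
python3 -m crank '[[7.5,-1.5,0.2,2,-1.5,0.3,0],[7.5,0,0,0,0,0,0],[7.5,0,0,0,0,0,0]]'; python3 - <<'E'
from h import *
rel([571,330,86],-6.5)
P=camera_params("wrist"); f=grab_frame("wrist")[:,:,::-1].copy()
for X in [(571,330,109),(484,318,126),(388,302.5,119)]:
    q=proj("wrist",X,P); print(q); cv2.circle(f,tuple(int(v) for v in q),2,(0,0,255),-1)
cv2.imwrite("pics/w6.png",f)
E
```

```text
t: 30.25
tool_pos: [563.9, 327.7, 195.5]
tool_rot: [-0.001, 0.745, 0.667, -0.004]
ft_force: [0.2, 1.0, 0.6]
width: 0.88
t=30.25 pos=[563.9 327.7 195.5] shift=[ 0.36  0.76 10.95] yawY=-6.3 turn=[-0.37  0.26  0.22] z=[-0.007 -0.004 -1.   ] w=74.8 j=[0.53 0.56 0.34 1.36 0.   2.21] F=[0.2 1.  0.6]
[329.4892961  206.84478933]
[203.20170656 244.69863704]
[ 80.16522634 273.41337044]
```

View pics/w6.png

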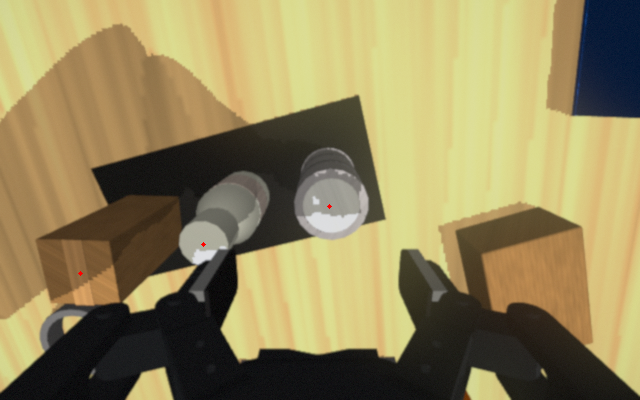

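Tin top centre is at (332,203), bottle cap (204,242) and carton (78,273), all upright and within 1–2 mm of the estimate. Grip the tin.

```bash
python3 -m crank '[[7.5,0.4,0.8,2,-0.4,0.3,0.2],[7.5,0,0,3,0,0,0],[7.5,0,0,1,0,0,0],[7.5,0,0,0,0,0,0]]'; python3 -c "
from h import *
rel([572,331,86],-6.5)"
```

```text
t: 30.7
tool_pos: [576.1, 332.0, 138.6]
tool_rot: [0.0, 0.747, 0.665, 0.004]
ft_force: [-0.3, -0.5, -0.5]
width: 0.878
t=30.70 pos=[576.1 332.  138.6] shift=[-0.17 -0.43  5.26] yawY=-6.6 turn=[ 0.33 -0.31 -0.09] z=[ 0.006  0.005 -1.   ] w=74.7 j=[0.52 0.59 0.25 1.22 0.   2.21] F=[-0.3 -0.5 -0.5]
```

```bash
python3 -m crank '[[7.5,-0.1,-0.4,0.5,0.3,-0.3,0],[7.5,0,0,2,0,0,0],[7.5,0,0,2,0,0,0],[7.5,0,0,0.7,0,0,0],[7.5,0,0,0,0,0,0]]'; python3 -c "
from h import *
rel([572,331,86],-6.5)"
```

```text
t: 31.2
tool_pos: [574.4, 333.2, 91.6]
tool_rot: [0.001, 0.747, 0.665, 0.003]
ft_force: [0.4, -0.5, 0.4]
width: 0.878
t=31.20 pos=[574.4 333.2  91.6] shift=[-0.25 -0.22  0.56] yawY=-6.6 turn=[ 0.32 -0.23 -0.11] z=[ 0.006  0.003 -1.   ] w=74.6 j=[ 0.53  0.61  0.16  1.12 -0.    2.21] F=[ 0.4 -0.5  0.4]
```

```bash
python3 -m crank '[[7.5,-0.2,-0.2,0.5,0.3,-0.2,0],[7.5,0,0,0,0,0,0]]'; python3 -m crank '[[6.4,0,0,0,0,0,0],[4.5,0,0,0,0,0,0],[4.5,0,0,0,0,0,0],[4.5,0,0,0,0,0,0],[4.5,0,0,0,0,0,0]]' 50; python3 -m crank '[[4.5,0,0,-2,0,0,0],[4.5,0,0,-3,0,0,0],[4.5,0,0,-3,0,0,0],[4.5,0,0,-1,0,0,0],[4.5,0,0,0,0,0,0]]';python3 -c "
from h import *
rel([557,38,180],-6.5)"
```

```text
t: 31.4
tool_pos: [572.7, 331.9, 88.3]
tool_rot: [0.0, 0.747, 0.665, 0.001]
ft_force: [-1.0, -0.3, 0.1]
width: 0.878
t: 31.9
tool_pos: [573.3, 332.2, 90.1]
tool_rot: [0.0, 0.747, 0.665, 0.002]
ft_force: [-1.0, 1.1, -3.1]
width: 0.606
t: 32.4
tool_pos: [571.8, 331.2, 180.3]
tool_rot: [-0.0, 0.747, 0.665, -0.0]
ft_force: [-0.1, 0.9, -4.2]
width: 0.603
t=32.40 pos=[571.8 331.2 180.3] shift=[-29.29   1.91   0.04] yawY=-6.6 turn=[-0.05  0.02 -0.11] z=[-0.001 -0.    -1.   ] w=51.2 j=[0.52 0.57 0.33 1.33 0.   2.21] F=[-0.1  0.9 -4.2]
```

```bash
python3 -m crank '[[4.5,-2,0.1,0,0,0,0],[4.5,-3,0.2,-0.1,0,0,0],[4.5,-3,0.2,-0.1,0,0,0],[4.5,-3,0.2,-0.1,0,0,0],[4.5,-3,0.2,-0.1,0,0,0],[4.5,-3,0.2,-0.1,0,0,0],[4.5,-3,0.2,-0.1,0,0,0],[4.5,-3,0.2,-0.1,0,0,0],[4.5,-3,0.2,-0.1,0,0,0],[4.5,-1.5,0.1,0,0,0,0],[4.5,0,0,0,0,0,0]]'; python3 -c "
from h import *
rel([557,38.5,130],-6.5)"
```

```text
t: 33.5
tool_pos: [551.1, 45.2, 170.2]
tool_rot: [-0.005, 0.746, 0.666, -0.009]
ft_force: [-0.6, 0.2, -2.7]
width: 0.606
t=33.50 pos=[551.1  45.2 170.2] shift=[-0.57  0.73  4.02] yawY=-6.5 turn=[-1.06  0.41  0.02] z=[-0.019 -0.005 -1.   ] w=51.5 j=[ 0.08  0.36 -0.02  1.2  -0.    1.77] F=[-0.6  0.2 -2.7]
```

```bash
python3 -m crank '[[4.5,-0.4,0.5,1,-1,0.4,0],[4.5,0,0,2.5,0,0,0],[4.5,0,0,2,0,0,0],[4.5,0,0,1,0,0,0],[4.5,0,0,0,0,0,0]]'; python3 -c "
from h import *
rel([557,38.5,88.5],-6.5)"
```

```text
t: 34.0
tool_pos: [554.6, 43.6, 99.6]
tool_rot: [-0.002, 0.746, 0.666, -0.001]
ft_force: [0.1, -0.4, -3.6]
width: 0.613
t=34.00 pos=[554.6  43.6  99.6] shift=[-0.48  0.3   1.11] yawY=-6.4 turn=[-0.2  -0.06  0.09] z=[-0.003  0.001 -1.   ] w=52.1 j=[ 0.08  0.4  -0.16  1.02  0.    1.76] F=[ 0.1 -0.4 -3.6]
```

```bash
python3 -m crank '[[4.5,-0.5,0.3,0,-0.2,0,0],[4.5,0,0,0.5,0,0,0],[4.5,0,0,0.3,0,0,0],[4.5,0,0,0,0,0,0]]'; python3 -c "
from h import *
rel([557,38.5,88.5],-6.5)"
```

```text
t: 34.4
tool_pos: [558.5, 38.8, 92.7]
tool_rot: [0.0, 0.745, 0.667, 0.001]
ft_force: [-0.0, 0.5, -3.0]
width: 0.605
t=34.40 pos=[558.5  38.8  92.7] shift=[-0.05 -0.14  0.42] yawY=-6.4 turn=[ 0.15 -0.09  0.15] z=[ 0.003  0.001 -1.   ] w=51.4 j=[ 0.07  0.41 -0.16  1.    0.    1.75] F=[-0.   0.5 -3. ]
```

```bash
python3 -m crank '[[4.5,-0.05,-0.2,0.4,0,0,0],[4.5,0,0,0.2,0,0,0],[4.5,0,0,0,0,0,0]]'; python3 -c "
from h import *
rel([557,38.5,88.5],-6.5)"
```

```text
t: 34.7
tool_pos: [557.7, 38.6, 90.5]
tool_rot: [0.002, 0.745, 0.667, 0.004]
ft_force: [-0.5, 0.0, -3.0]
width: 0.605
t=34.70 pos=[557.7  38.6  90.5] shift=[-0.02 -0.07  0.2 ] yawY=-6.4 turn=[ 0.45 -0.16  0.13] z=[ 0.008  0.002 -1.   ] w=51.4 j=[ 0.07  0.4  -0.18  0.99  0.    1.75] F=[-0.5  0.  -3. ]
```

```bash
python3 -m crank '[[4.5,0,-0.1,0.2,0.4,0,0],[4.5,0,0,0,0,0,0]]'; python3 -m crank '[[5.3,0,0,0,0,0,0],[6,0,0,0,0,0,0],[7.5,0,0,0,0,0,0],[7.5,0,0,0,0,0,0],[7.5,0,0,-3,0,0,0],[7.5,0,0,-4,0,0,0],[7.5,0,0,-4,0,0,0],[7.5,0,0,-1,0,0,0],[6,0,0,0,0,0,0]]'; python3 - <<'E'
from h import *
rel([484,318,210],-6.5)
f=grab_frame('side'); cv2.imwrite('pics/s7.png',f[130:260,255:385,::-1].repeat(4,0).repeat(4,1))
P=camera_params("wrist"); f=grab_frame("wrist")[:,:,::-1].copy()
for X in [(556.5,37.6,109)]:
    q=proj("wrist",X,P); print(q); cv2.circle(f,tuple(int(v) for v in q),2,(0,0,255),-1)
cv2.imwrite("pics/w7.png",f)
E
```

```text
t: 34.9
tool_pos: [558.0, 38.8, 90.1]
tool_rot: [0.0, 0.745, 0.667, 0.003]
ft_force: [0.2, -0.3, -3.2]
width: 0.609
t: 35.8
tool_pos: [556.2, 38.3, 212.3]
tool_rot: [-0.001, 0.745, 0.667, 0.001]
ft_force: [0.3, 0.1, -1.0]
width: 0.729
t=35.80 pos=[556.2  38.3 212.3] shift=[ 26.99 -10.28   0.3 ] yawY=-6.4 turn=[ 0.04 -0.16  0.13] z=[ 0.001  0.003 -1.   ] w=62.0 j=[0.07 0.34 0.05 1.28 0.   1.75] F=[ 0.3  0.1 -1. ]
[319.52997726 205.9917854 ]
```

View pics/s7.png

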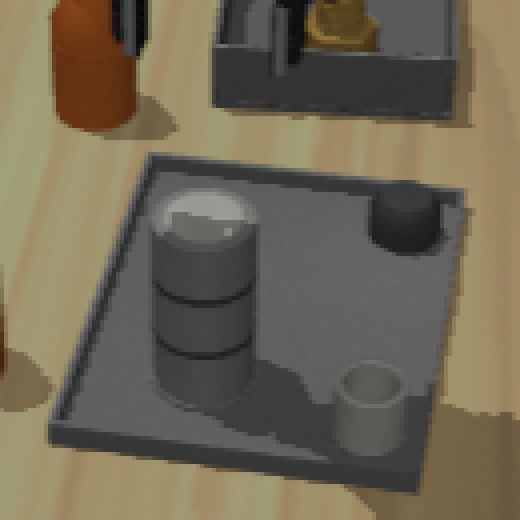

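View pics/w7.png

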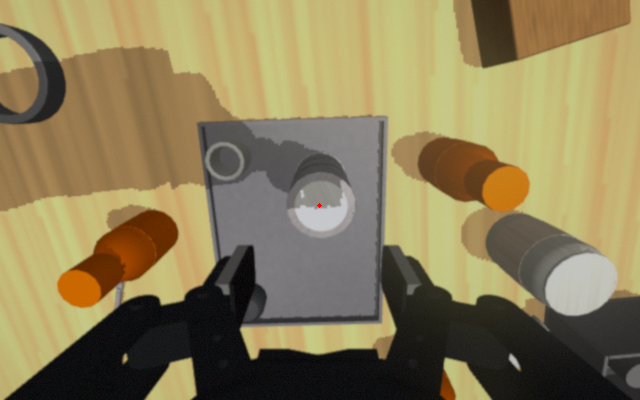

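Tin is back: the side view shows its top at (306,184.5), the same as at the start (306.5,184.6). Next, the bottle.

```bash
python3 -m crank '[[6,2,-0.7,0,0,0,0],[6,3.2,-1.2,-0.1,0,0,0],[6,3.2,-1.2,-0.1,0,0,0],[6,3.2,-1.2,-0.1,0,0,0],[6,3.2,-1.2,-0.1,0,0,0],[6,3.2,-1.2,-0.1,0,0,0],[6,3.2,-1.2,-0.1,0,0,0],[6,2.5,-1,-0.1,0,0,0],[6,1,-0.4,0,0,0,0],[6,0,0,0,0,0,0],[6,0,0,0,0,0,0]]'; python3 -c "
from h import *
rel([484,318,190],-6.5)"
```

```text
t: 37.0
tool_pos: [481.9, 299.7, 199.6]
tool_rot: [-0.005, 0.746, 0.666, -0.012]
ft_force: [0.1, 0.6, 1.1]
width: 0.702
t=37.00 pos=[481.9 299.7 199.6] shift=[1.85 0.03 0.94] yawY=-6.5 turn=[-1.34  0.59 -0.01] z=[-0.024 -0.008 -1.   ] w=59.7 j=[0.55 0.39 0.09 1.3  0.01 2.24] F=[0.1 0.6 1.1]
```

```bash
python3 -m crank '[[6,1.5,0,1,-1.3,0.6,0],[6,0.2,0,0,0,0,0],[6,0,0,0,0,0,0]]'; python3 - <<'E'
from h import *
rel([484,318,110],-6.5)
P=camera_params("wrist"); f=grab_frame("wrist")[:,:,::-1].copy()
for X in [(484,318,126),(388,302.5,119)]:
    q=proj("wrist",X,P); print(q); cv2.circle(f,tuple(int(v) for v in q),2,(0,0,255),-1)
cv2.imwrite("pics/w8.png",f)
E
```

```text
t: 37.3
tool_pos: [484.5, 313.1, 188.5]
tool_rot: [-0.0, 0.747, 0.665, -0.001]
ft_force: [0.0, 0.2, -0.3]
width: 0.705
t=37.30 pos=[484.5 313.1 188.5] shift=[ 0.5  -0.1   7.85] yawY=-6.7 turn=[-0.08  0.09 -0.21] z=[-0.002 -0.001 -1.   ] w=59.9 j=[ 0.57  0.39  0.06  1.25 -0.    2.26] F=[ 0.   0.2 -0.3]
[317.48491011 216.06671571]
[178.85941446 249.87478189]
```

View pics/w8.png

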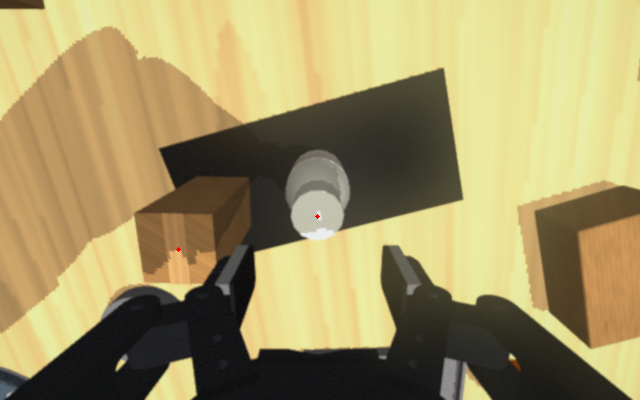

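Cap centre is at (317,214), matching. Descend.

```bash
python3 -m crank '[[6,0.4,0,1.5,0,0,0],[6,0.1,0,2.5,0,0,0],[6,0,0,2,0,0,0],[6,0,0,0.5,0,0,0],[6,0,0,0,0,0,0]]'; python3 -c "
from h import *
rel([484,318.5,108],-6.5)"
```

```text
t: 37.85
tool_pos: [487.4, 314.5, 124.4]
tool_rot: [0.0, 0.749, 0.663, -0.0]
ft_force: [-0.3, -0.1, -0.4]
width: 0.705
t=37.85 pos=[487.4 314.5 124.4] shift=[ 0.36 -0.39  1.64] yawY=-6.9 turn=[-0.02  0.05 -0.44] z=[-0.    -0.001 -1.   ] w=59.9 j=[ 0.57  0.43 -0.05  1.1  -0.    2.27] F=[-0.3 -0.1 -0.4]
```

```bash
python3 -m crank '[[6,0.3,-0.4,0.8,0,0,-0.3],[6,0,0,0.7,0,0,0],[6,0,0,0.1,0,0,0]]'; python3 -c "
from h import *
rel([484,318.5,108],-6.5)"; python3 -m crank '[[4.5,0,0,0,0,0,0],[2.8,0,0,0,0,0,0],[2.8,0,0,0,0,0,0],[2.8,0,0,0,0,0,0],[2.8,0,0,0,0,0,0]]' 40; python3 -c "
from h import *
rel([546,-80.5,220],-6.5)"
```

```text
t: 38.15
tool_pos: [484.7, 318.3, 109.7]
tool_rot: [0.0, 0.747, 0.665, 0.001]
ft_force: [-1.0, -0.3, 0.0]
width: 0.703
t=38.15 pos=[484.7 318.3 109.7] shift=[ 0.01 -0.08  0.17] yawY=-6.7 turn=[ 0.11 -0.05 -0.15] z=[ 0.002  0.001 -1.   ] w=59.7 j=[ 0.58  0.43 -0.08  1.06 -0.    2.27] F=[-1.  -0.3  0. ]
t: 38.65
tool_pos: [484.8, 318.5, 110.3]
tool_rot: [0.0, 0.747, 0.665, 0.001]
ft_force: [0.3, 0.2, -3.7]
width: 0.385
t=38.65 pos=[484.8 318.5 110.3] shift=[-38.91  10.72 -11.  ] yawY=-6.6 turn=[ 0.12 -0.07 -0.14] z=[ 0.002  0.001 -1.   ] w=32.7 j=[ 0.58  0.43 -0.08  1.06 -0.    2.27] F=[ 0.3  0.2 -3.7]
```

```bash
python3 -m crank '[[2.8,0,0,-2,0,0,0],[2.8,0,0,-3,0,0,0],[2.8,0,0,-3,0,0,0],[2.8,0,0,-3,0,0,0],[2.8,0,0,-2,0,0,0],[2.8,0,0,0,0,0,0]]'; python3 -c "
from h import *
rel([475,-80.5,240],-6.5)"
```

```text
t: 39.25
tool_pos: [483.3, 317.5, 243.4]
tool_rot: [0.0, 0.747, 0.665, -0.001]
ft_force: [0.1, -0.2, -3.4]
width: 0.383
t=39.25 pos=[483.3 317.5 243.4] shift=[-39.63   3.78   0.39] yawY=-6.6 turn=[-0.05  0.09 -0.15] z=[-0.001 -0.001 -1.   ] w=32.5 j=[ 0.58  0.38  0.19  1.38 -0.    2.27] F=[ 0.1 -0.2 -3.4]
```

```bash
python3 -m crank '[[2.8,-2,0.2,-0.1,0,0,0],[2.8,-3,0.3,-0.1,0,0,0],[2.8,-3,0.3,-0.1,0,0,0],[2.8,-3,0.3,-0.1,0,0,0],[2.8,-3,0.3,-0.1,0,0,0],[2.8,-3,0.3,-0.1,0,0,0],[2.8,-3,0.3,-0.1,0,0,0],[2.8,-3,0.3,-0.1,0,0,0],[2.8,-3,0.3,-0.1,0,0,0],[2.8,-3,0.3,-0.1,0,0,0],[2.8,-3,0.3,-0.1,0,0,0],[2.8,-3,0.3,-0.1,0,0,0],[2.8,-1.5,0.2,-0.1,0,0,0],[2.8,0,0,0,0,0,0]]'; python3 -c "
from h import *
rel([546,-80.5,200],-6.5)"
```

```text
t: 40.65
tool_pos: [466.4, -71.5, 238.6]
tool_rot: [-0.005, 0.747, 0.664, -0.01]
ft_force: [0.7, -0.6, -2.8]
width: 0.381
t=40.65 pos=[466.4 -71.5 238.6] shift=[0.07 8.09 3.69] yawY=-6.7 turn=[-1.21  0.53 -0.21] z=[-0.022 -0.007 -1.   ] w=32.4 j=[-0.15  0.18 -0.1   1.32 -0.01  1.54] F=[ 0.7 -0.6 -2.8]
```

```bash
python3 -m crank '[[2.8,-0.2,2,0,-1.2,0.5,0],[2.8,0,3,0.5,0,0,0],[2.8,0,2.5,1,0,0,0],[2.8,0,0.5,1,0,0,0],[2.8,0,0,0,0,0,0]]'; python3 -c "
from h import *
rel([546,-80.5,130],-6.5)"
```

```text
t: 41.15
tool_pos: [548.0, -82.5, 208.1]
tool_rot: [-0.001, 0.747, 0.665, 0.0]
ft_force: [-0.7, 0.1, -3.0]
width: 0.385
t=41.15 pos=[548.  -82.5 208.1] shift=[ 0.17 -0.22  7.81] yawY=-6.7 turn=[-0.04 -0.08 -0.21] z=[-0.     0.001 -1.   ] w=32.7 j=[-0.15  0.33  0.03  1.27  0.    1.54] F=[-0.7  0.1 -3. ]
```

```bash
python3 -m crank '[[2.8,0,-0.2,2,0,0,0],[2.8,0,0,2.5,0,0,0],[2.8,0,0,2.5,0,0,0],[2.8,0,0,1,0,0,0],[2.8,0,0,0,0,0,0]]'; python3 -c "
from h import *
rel([546,-80.5,109.5],-6.5)"
```

```text
t: 41.65
tool_pos: [543.9, -80.2, 126.2]
tool_rot: [-0.001, 0.747, 0.665, 0.001]
ft_force: [-0.6, 0.8, -3.2]
width: 0.385
t=41.65 pos=[543.9 -80.2 126.2] shift=[-0.    0.21  1.67] yawY=-6.6 turn=[ 0.   -0.12 -0.08] z=[ 0.     0.002 -1.   ] w=32.7 j=[-0.15  0.36 -0.14  1.07  0.    1.54] F=[-0.6  0.8 -3.2]
```

```bash
python3 -m crank '[[2.8,0,0.2,0.8,0,0,0],[2.8,0,0,0.5,0,0,0],[2.8,0,0,0.2,0,0,0],[2.8,0,0,0,0,0,0]]'; python3 -c "
from h import *
rel([546,-80.5,109.5],-6.5)"
```

```text
t: 42.05
tool_pos: [547.3, -80.4, 113.1]
tool_rot: [0.001, 0.746, 0.666, 0.002]
ft_force: [0.1, 0.3, -3.1]
width: 0.384
t=42.05 pos=[547.3 -80.4 113.1] shift=[-0.02 -0.13  0.36] yawY=-6.6 turn=[ 0.22 -0.11 -0.06] z=[ 0.004  0.002 -1.   ] w=32.7 j=[-0.15  0.38 -0.15  1.04  0.    1.54] F=[ 0.1  0.3 -3.1]
```

```bash
python3 -m crank '[[2.8,0,-0.2,0.4,0.2,0,0],[2.8,0,0,0.2,0,0,0],[2.8,0,0,0,0,0,0]]'; python3 -c "
from h import *
rel([546,-80.5,109.5],-6.5)"
```

```text
t: 42.35
tool_pos: [546.9, -80.4, 110.3]
tool_rot: [0.001, 0.746, 0.665, 0.003]
ft_force: [-0.6, -0.2, -3.1]
width: 0.383
t=42.35 pos=[546.9 -80.4 110.3] shift=[-0.02 -0.09  0.08] yawY=-6.6 turn=[ 0.31 -0.11 -0.06] z=[ 0.006  0.001 -1.   ] w=32.6 j=[-0.15  0.38 -0.16  1.03  0.    1.54] F=[-0.6 -0.2 -3.1]
```

```bash
python3 -m crank '[[2.8,0,-0.1,0.3,0.3,0,0],[2.8,0,0,0,0,0,0]]'; python3 -m crank '[[3.6,0,0,0,0,0,0],[4.4,0,0,0,0,0,0],[6,0,0,0,0,0,0],[6,0,0,0,0,0,0],[6,0,0,-3,0,0,0],[6,0,0,-4,0,0,0],[7.5,0,0,-4,0,0,0],[7.5,0,0,0,0,0,0]]'; python3 - <<'E'
from h import *
rel([388,303,200],-6.5)
f=grab_frame('side'); cv2.imwrite('pics/s9.png',f[130:260,255:385,::-1].repeat(4,0).repeat(4,1))
E
```

```text
t: 42.55
tool_pos: [547.8, -80.6, 110.2]
tool_rot: [0.001, 0.746, 0.665, 0.003]
ft_force: [-0.4, -0.4, -3.4]
width: 0.385
t: 43.35
tool_pos: [545.8, -80.6, 222.0]
tool_rot: [-0.0, 0.746, 0.665, 0.001]
ft_force: [1.0, 0.2, -0.0]
width: 0.879
t=43.35 pos=[545.8 -80.6 222. ] shift=[ 36.3  -20.07   2.25] yawY=-6.6 turn=[ 0.06 -0.11 -0.07] z=[ 0.001  0.002 -1.   ] w=74.7 j=[-0.15  0.32  0.05  1.3   0.    1.54] F=[ 1.   0.2 -0. ]
```

View pics/s9.png

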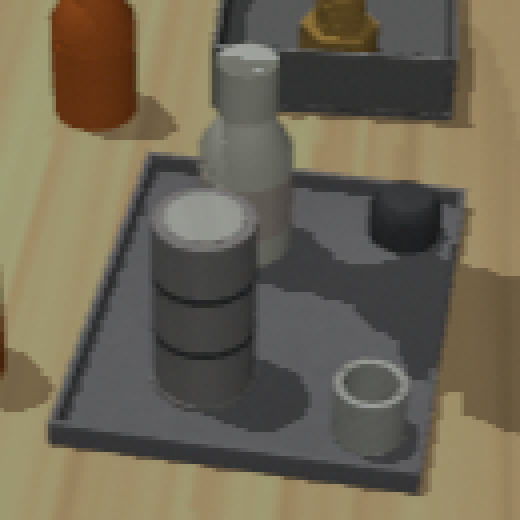

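Bottle is back: cap at (317.2,145.5) against (317.4,145) originally. Last, the carton.

```bash
python3 -m crank '[[7.5,2,-1.1,0,0,0,0],[7.5,3.2,-1.8,-0.1,0,0,0],[7.5,3.2,-1.8,-0.1,0,0,0],[7.5,3.2,-1.8,-0.1,0,0,0],[7.5,3.2,-1.8,-0.1,0,0,0],[7.5,3.2,-1.8,-0.1,0,0,0],[7.5,3.2,-1.8,-0.1,0,0,0],[7.5,3.2,-1.8,-0.1,0,0,0],[7.5,3.2,-1.8,-0.1,0,0,0],[7.5,3.2,-1.8,-0.1,0,0,0],[7.5,2.5,-1.4,0,0,0,0],[7.5,1,-0.5,0,0,0,0],[7.5,0,0,0,0,0,0]]'; python3 - <<'E'
from h import *
rel([388,302.5,170],-6.5)
P=camera_params("wrist"); f=grab_frame("wrist")[:,:,::-1].copy()
for X in [(388,302.5,119)]:
    q=proj("wrist",X,P); print(q); cv2.circle(f,tuple(int(v) for v in q),2,(0,0,255),-1)
cv2.imwrite("pics/w9.png",f)
E
```

```text
t: 44.7
tool_pos: [382.4, 293.1, 215.7]
tool_rot: [-0.005, 0.747, 0.664, -0.008]
ft_force: [-0.6, -0.6, -0.8]
width: 0.874
t=44.70 pos=[382.4 293.1 215.7] shift=[1.03 0.53 4.55] yawY=-6.7 turn=[-1.05  0.35 -0.21] z=[-0.019 -0.004 -1.   ] w=74.3 j=[ 0.65  0.2  -0.13  1.26  0.01  2.34] F=[-0.6 -0.6 -0.8]
[327.52642067 193.26171963]
```

View pics/w9.png

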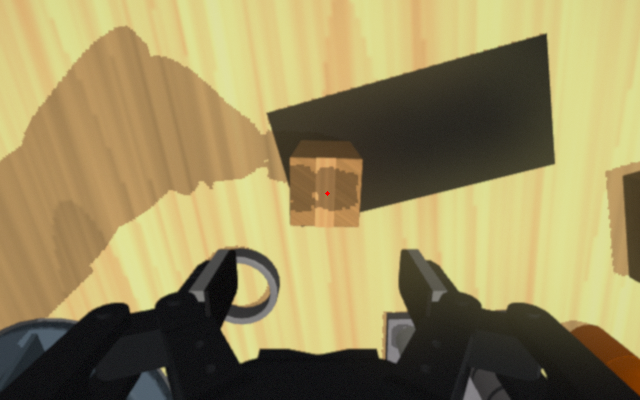

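Carton top centre is at (326,192), within about 1 mm and square to the jaws.

```bash
python3 -m crank '[[7.5,1,0.2,2,-1,0.4,0],[7.5,0,0,2.5,0,0,0],[7.5,0,0,1.5,0,0,0],[7.5,0,0,0,0,0,0]]'; python3 -c "
from h import *
rel([387.5,303,85],-6.5)"
```

```text
t: 45.15
tool_pos: [387.7, 297.7, 152.8]
tool_rot: [0.0, 0.749, 0.663, -0.0]
ft_force: [0.2, 0.2, -0.2]
width: 0.876
t=45.15 pos=[387.7 297.7 152.8] shift=[ 0.53 -0.09  6.78] yawY=-7.0 turn=[ 0.    0.04 -0.5 ] z=[-0.    -0.001 -1.   ] w=74.5 j=[ 0.66  0.23 -0.25  1.09 -0.    2.35] F=[ 0.2  0.2 -0.2]
```

```bash
python3 -m crank '[[7.5,0.5,0,1,0,0,-0.4],[7.5,0,0,2.5,0,0,0],[7.5,0,0,2.5,0,0,0],[7.5,0,0,0.7,0,0,0],[7.5,0,0,0,0,0,0]]'; python3 -c "
from h import *
rel([387.5,303,85],-6.5)"
```

```text
t: 45.65
tool_pos: [391.6, 301.8, 85.4]
tool_rot: [0.001, 0.747, 0.664, 0.002]
ft_force: [0.6, -1.4, 0.3]
width: 0.882
t=45.65 pos=[391.6 301.8  85.4] shift=[ 0.07 -0.42  0.04] yawY=-6.7 turn=[ 0.17 -0.09 -0.25] z=[ 0.003  0.001 -1.   ] w=74.9 j=[ 0.66  0.29 -0.35  0.92 -0.    2.35] F=[ 0.6 -1.4  0.3]
```

```bash
python3 -m crank '[[7.5,0.1,-0.4,0,0,0,0],[7.5,0,0,0,0,0,0]]'; python3 -m crank '[[6.3,0,0,0,0,0,0],[4.5,0,0,0,0,0,0],[4.5,0,0,0,0,0,0],[4.5,0,0,0,0,0,0],[4.5,0,0,0,0,0,0]]' 40; python3 -c "
from h import *
rel([387.5,303,85],-6.5)"; python3 -m crank '[[4.5,0,0,-2,0,0,0],[4.5,0,0,-3,0,0,0],[4.5,0,0,-3,0,0,0],[4.5,0,0,-2,0,0,0],[4.5,0,0,0,0,0,0]]';python3 -c "
from h import *
rel([491.7,-16,190],-6.5)"
```

```text
t: 45.85
tool_pos: [388.3, 303.7, 87.1]
tool_rot: [0.001, 0.748, 0.664, 0.002]
ft_force: [0.6, -0.3, 0.9]
width: 0.881
t: 46.35
tool_pos: [388.9, 304.5, 89.0]
tool_rot: [0.001, 0.747, 0.664, 0.004]
ft_force: [0.1, -0.4, -3.3]
width: 0.606
t=46.35 pos=[388.9 304.5  89. ] shift=[-0.17 -0.12  0.4 ] yawY=-6.7 turn=[ 0.33 -0.27 -0.23] z=[ 0.006  0.004 -1.   ] w=51.5 j=[ 0.66  0.28 -0.35  0.93 -0.    2.35] F=[ 0.1 -0.4 -3.3]
t: 46.85
tool_pos: [387.2, 303.1, 191.1]
tool_rot: [0.001, 0.747, 0.664, 0.002]
ft_force: [0.1, 0.3, -3.0]
width: 0.605
t=46.85 pos=[387.2 303.1 191.1] shift=[-30.46  14.12   0.1 ] yawY=-6.7 turn=[ 0.19 -0.1  -0.25] z=[ 0.003  0.001 -1.   ] w=51.4 j=[ 0.66  0.21 -0.18  1.18 -0.    2.35] F=[ 0.1  0.3 -3. ]
```

```bash
python3 -m crank '[[4.5,-2,0.9,-0.1,0,0,0],[4.5,-3,1.4,-0.1,0,0,0],[4.5,-3,1.4,-0.1,0,0,0],[4.5,-3,1.4,-0.1,0,0,0],[4.5,-3,1.4,-0.1,0,0,0],[4.5,-3,1.4,-0.1,0,0,0],[4.5,-3,1.4,-0.1,0,0,0],[4.5,-3,1.4,-0.1,0,0,0],[4.5,-3,1.4,-0.1,0,0,0],[4.5,-2.5,1,0,0,0,0],[4.5,-0.5,0.2,0,0,0,0],[4.5,0,0,0,0,0,0]]'; python3 -c "
from h import *
rel([491.7,-15.5,130],-6.5)"
```

```text
t: 48.05
tool_pos: [484.8, -13.0, 186.2]
tool_rot: [-0.003, 0.747, 0.665, -0.004]
ft_force: [0.7, -0.2, -2.6]
width: 0.605
t=48.05 pos=[484.8 -13.  186.2] shift=[-0.16  0.76  5.62] yawY=-6.6 turn=[-0.5   0.11 -0.13] z=[-0.009 -0.001 -1.   ] w=51.4 j=[-0.03  0.21 -0.19  1.18 -0.    1.66] F=[ 0.7 -0.2 -2.6]
```

```bash
python3 -m crank '[[4.5,-0.2,0.5,1,-0.5,0.1,-0.1],[4.5,0,0,2.5,0,0,0],[4.5,0,0,2.5,0,0,0],[4.5,0,0,1,0,0,0],[4.5,0,0,0,0,0,0]]'; python3 -c "
from h import *
rel([491.7,-15.5,87.5],-6.5)"
```

```text
t: 48.55
tool_pos: [487.9, -11.9, 111.8]
tool_rot: [-0.001, 0.745, 0.667, -0.0]
ft_force: [-0.1, 0.1, -2.3]
width: 0.6
t=48.55 pos=[487.9 -11.9 111.8] shift=[-0.32  0.42  2.43] yawY=-6.4 turn=[-0.1  -0.04  0.13] z=[-0.002  0.001 -1.   ] w=51.0 j=[-0.02  0.26 -0.32  0.99  0.    1.66] F=[-0.1  0.1 -2.3]
```

```bash
python3 -m crank '[[4.5,-0.3,0.4,0.5,0,0,0],[4.5,0,0,1,0,0,0],[4.5,0,0,0.4,0,0,0],[4.5,0,0,0,0,0,0]]'; python3 -c "
from h import *
rel([491.7,-15.5,87.5],-6.5)"
```

```text
t: 48.95
tool_pos: [493.0, -14.8, 93.3]
tool_rot: [-0.0, 0.745, 0.667, 0.001]
ft_force: [-1.0, -0.4, -3.4]
width: 0.608
t=48.95 pos=[493.  -14.8  93.3] shift=[-0.09 -0.13  0.58] yawY=-6.3 turn=[ 0.04 -0.06  0.19] z=[ 0.001  0.001 -1.   ] w=51.7 j=[-0.03  0.28 -0.34  0.95  0.    1.65] F=[-1.  -0.4 -3.4]
```

```bash
python3 -m crank '[[4.5,-0.05,-0.15,0.4,0,0,0.2],[4.5,0,0,0.3,0,0,0],[4.5,0,0,0,0,0,0]]'; python3 -c "
from h import *
rel([491.7,-15.5,87.5],-6.5)"
```

```text
t: 49.25
tool_pos: [490.9, -15.3, 88.0]
tool_rot: [0.0, 0.746, 0.665, 0.001]
ft_force: [-0.1, 0.4, -2.2]
width: 0.603
t=49.25 pos=[490.9 -15.3  88. ] shift=[-0.01  0.08  0.05] yawY=-6.6 turn=[ 0.08 -0.05 -0.06] z=[ 0.001  0.001 -1.   ] w=51.2 j=[-0.03  0.28 -0.36  0.93  0.    1.65] F=[-0.1  0.4 -2.2]
```

```bash
python3 -m crank '[[4.5,0,0.1,0.2,0,0,0],[4.5,0,0,0,0,0,0]]'; python3 -m crank '[[5.5,0,0,0,0,0,0],[6.5,0,0,0,0,0,0],[7.5,0,0,0,0,0,0],[7.5,0,0,0,0,0,0],[7.5,0,0,-3,0,0,0],[7.5,0,0,-4,0,0,0],[7.5,0,0,-4,0,0,0],[7.5,0,0,-4,0,0,0],[7.5,0,0,-2,0,0,0],[7.5,0,0,0,0,0,0],[7.5,-2,-2,0,0,0,0],[7.5,-4,-3,0,0,0,0],[7.5,-4,-3,0,0,0,0],[7.5,-4,-3,0,0,0,0],[7.5,-4,-1,0,0,0,0],[7.5,-4,-1,0,0,0,0],[7.5,-3,0,0,0,0,0],[7.5,0,0,0,0,0,0]]'; python3 - <<'E'
from h import *
rel([388,303,200],-6.5)
f=grab_frame('side')[:,:,::-1]; cv2.imwrite('pics/s10.png',f)
g=grab_frame('top')[:,:,::-1]; cv2.imwrite('pics/t10.png',g)
cv2.imwrite("pics/topc10.png",cv2.resize(g[155:260,265:395],None,fx=6,fy=5.7,interpolation=cv2.INTER_CUBIC)[:598])
cv2.imwrite("pics/sidec10.png",cv2.resize(f[130:260,255:385],None,fx=4.6,fy=4.6,interpolation=cv2.INTER_CUBIC))
E
```

```text
t: 49.45
tool_pos: [491.7, -15.6, 88.0]
tool_rot: [0.001, 0.747, 0.665, 0.001]
ft_force: [0.7, -0.5, -3.1]
width: 0.604
t: 51.25
tool_pos: [326.7, -254.4, 256.2]
tool_rot: [-0.002, 0.745, 0.667, -0.0]
ft_force: [-1.0, 0.6, -0.0]
width: 0.877
t=51.25 pos=[ 326.7 -254.4  256.2] shift=[56.06 -0.1   5.73] yawY=-6.4 turn=[-0.15 -0.11  0.11] z=[-0.002  0.002 -1.   ] w=74.5 j=[-0.66  0.04 -0.21  1.33  0.    1.02] F=[-1.   0.6 -0. ]
```

View pics/t10.png

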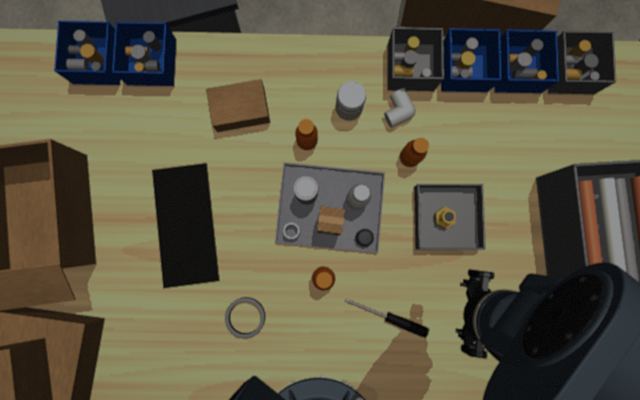

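View pics/topc10.png

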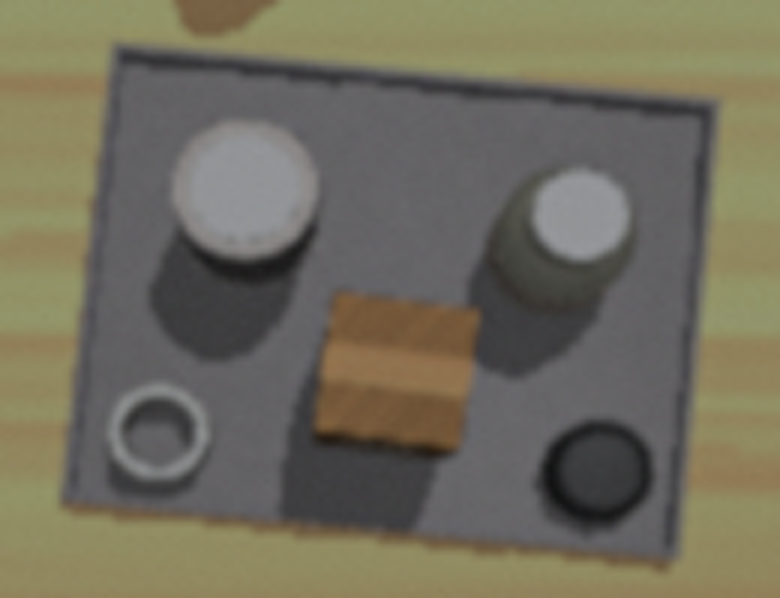

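View pics/sidec10.png

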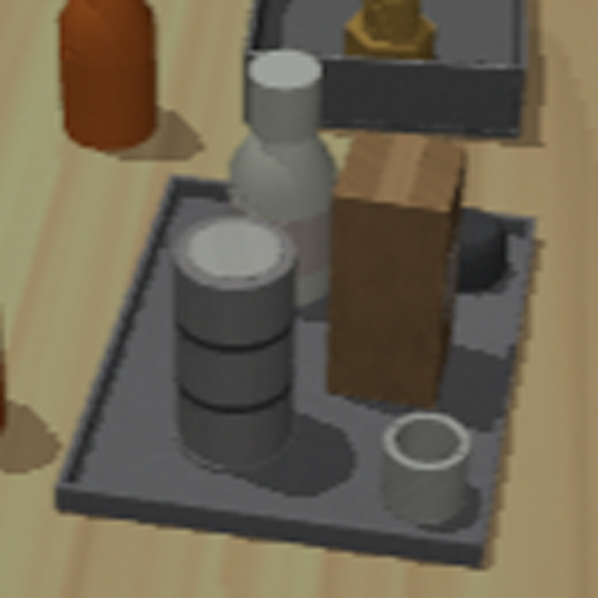

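Final comparison with the first pictures, in top crop pixels (about 0.37 mm each):

| Item | Start | Now | Offset |
|---|---|---|---|
| Tin | (240,192) | (246,190) | about 2 mm |
| Bottle cap | (580,219) | (581,214) | about 2 mm |
| Carton centre | (393,365) | (399,373) | about 4 mm |

Sleeve (158,432) and cap (598,470) have not moved. The adapter stands in the bin at (446,217), and the arm is clear.

```bash
python3 -c "
from bench import *
print(get_obs()['joint_velocities'].round(3)); print(sign_off())"
```

```text
[ 0.039 -0.011  0.     0.007  0.004  0.014]
the job is handed in; nothing more can be done
None
```

I moved the carton, tin and bottle upright onto the mat, then stood the adapter upright in the job bin while they waited there. After that I put the tin, bottle and carton back in the tray. The job was handed in at about 51 s, well under the 125 s limit.

- **Containers:** in the last top and side pictures all three stand upright in the tray. Compared with the first pictures, the tin and bottle are about 2 mm off their starting spots and the carton about 4 mm, inside the 1 cm tolerance.
- **Adapter:** it stands upright in the bin.
- **Small fittings:** the sleeve and cap show no movement in the pictures.
- **Robot:** the gripper is open and clear of everything. The highest wrist force I saw between moves was about 4 N.
- **Disagreement:** my two camera readings of the carton's starting place differed by about 3 mm in y, so its exact offset is known only to that accuracy. No check failed.

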